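# Clamp a serving board in the drying rack

### The job

Stand the large teak board, which waits on edge in the wooden stand, upright on its long edge in the empty slot of the clamp rack. After that set the loose handwheel down over the rack's square spindle, let go of it, then wind it clockwise until you feel the stop and back it off a quarter turn. Leave the wheel on the spindle and the board upright in its slot, and do not move the other loose things about.

Things in the scene. Friction and masses are not known exactly. Their poses are not given: they have to be found in the camera images.
- board: large teak serving board, loose, 150 mm long (x), 14 mm thick (y), 105 mm tall (z), 0.14 kg; origin at the middle of its lower long edge. It starts standing on edge in the stand, its lower edge 10 mm above the trolley top
- stand: fixed small wooden stand, 130 x 90 mm base 10 mm thick, origin under its centre; two 120 mm long walls along its x, up to 55 mm above the trolley top, form the 18 mm wide slot in which the large board starts
- rack: fixed clamp rack, 170 (x) by 210 mm (y), base 12 mm thick, origin at trolley-top level. Slots run along x. From -y: fixed 10 mm walls, 57 mm high, centred at y = -95 and -65 mm, the small dark board between them; the empty slot; the sliding jaw, 10 mm thick, 150 mm long, 59 mm high; a grey gearbox 60 mm square, centred at y = +75 mm, 75 mm high, the upright spindle on it
- slot (a point): middle of the empty slot's floor, 12 mm above the trolley top; x along the slot, y from the fixed wall towards jaw and gearbox. The fixed wall's face is at y = -8.5 mm here, the jaw's face at +8 mm when the screw is at its stop and 4 mm further back for each turn before it (so the slot is 21 to 25 mm wide at the start, 16.5 mm at the stop)
- screw (a joint): turn of the spindle in rad: grows clockwise seen from above, 0 at the hard stop (fully wound in), starts at 1.2 to 2.1 turns before it (-13.2 to -7.5); -1.57 is a quarter turn backed off. It stays where it is left; friction about 0.06 N m, so 1 to 2 N at the wheel's handle turns it
- seat (a point): top of the 44 mm round flange on the spindle axis, where the wheel's hub comes to rest, 79 mm above the trolley top; turns with the spindle, x and y along the flats of its 20 mm square, which stands 24 mm above this point, stepped narrower over its last 6 mm
- wheel: loose steel handwheel, 128 mm across, 0.38 kg, lying hub down; origin at the centre of the hub's underside, z up. Hub 42 mm square, 28 mm tall, its 23 mm square socket open below, 28 mm deep, flats along x and y (any of four ways fits). Rim and disc at 26-38 mm height. On top a solid 26 mm square grip block at 36-62 mm, flats along x and y, and an upright handle (see handle)
- handle (a point): centre of the top of the wheel's upright black handle, 52 mm from the wheel's axis along the wheel's x, 96 mm above the hub's underside; the handle is 20 mm thick, from 37 to 96 mm height, and spins freely on its pin, so it can be held while it goes round
- mortar: white ceramic mortar, loose, 120 mm across, 62 mm tall, origin at the centre of its underside
- pestle: white ceramic pestle, loose, 122 mm long, 30 mm thick, lying on the trolley top; its z axis runs along it, origin at its thick end
- opener: stainless bottle opener, loose, 152 mm long, 10 mm thick, lying flat along its x axis, origin near its middle
- jar: glass jar with a steel cap, standing on the white turntable, 64 mm across, 90 mm tall, origin under its centre
- cup: white ceramic cup standing on the white turntable, 72 mm across, 80 mm tall, origin under its centre
- parked: the small dark board, loose, 120 x 14 x 50 mm, already standing in the rack's closed slot (y = -80 mm in the rack's frame), origin at the middle of its lower edge
There are look-alikes about, which are no part of the job. What is shaped like the board but green or grey is not meant. Leave any blue look-alike of the wheel alone.

How it is judged:
By the outcome, as a careful person would: the job done as asked, in the order asked, and still so for the second after the job is handed in, with the robot touching nothing.
It also fails if it takes over 72 s, if anything falls off the work surface, if the arm or the gripper's body presses on something with over 40 N, if the wrist force passes 120 N, or if a joint passes its speed limit or range.

### The arm

A 6-joint arm with a two-finger parallel gripper is mounted at the origin on the work surface. World frame = base frame: x ahead of the robot, y to its left, z up, the work surface at z = 0. Lengths are in m, angles in rad, forces in N, time in s.
With the tool pointing down it reaches from about 0.3 to 0.875 m from the base axis. Payload 6.4 kg.
Tool frame: the origin (TCP) lies between the finger pads; the fingertips stand 25 mm ahead of it and the grasp point (between the pads) lies 6 mm ahead of it (arm.tcp_to_tips is the distance from the TCP to the fingertips, in m); z points along the fingers, y is the direction in which the jaws open and shut (so a half turn about z gives the same grasp; the last joint's range is limited). The gripper opens to 88 mm and grips with 3 to 60 N. Pads are 18 mm wide; open, the fingers measure 123 mm over their backs; the gripper's body (75 mm by 187 mm) begins 45 mm behind the grasp point.
Start: joints at [-1.319, 0.181, 1.607, -0, 1.354, -0.206], TCP at [0.254, -0.516, 0.226] pointing down, gripper open.
Joint ranges: [-2.99, 2.99], [-0.89, 2.07], [0.3, 2.58], [-1.14, 4.28], [0, 2.63], [-3.12, 3.12]. Speed limits (rad/s): [2.57, 2.57, 3.01, 3.14, 3.14, 3.14].

### API

Orientations are given as a unit quaternion [w, x, y, z].
In Python, from rig import arm, vision gives the robot as it stands. The module is installed in compiled form; this text tells all that it offers.
- The arm moves only by the tool step_arm, never from a script. Its argument "steps" is a list of rows, each a list of 5 numbers: the opening, from -1 (shut) to 1 (fully open), then the shift along the tool's x, y, z in units of 1 m (1.0 is 1 m), then the turn about the tool's z in units of 90 degrees (1.0 is 90 degrees). In form: [[gripper, tx, ty, tz, twist], ...]. A call has 1 to 20 rows; each row shifts and turns the commanded pose from where the row before left it, along the tool's axes as they then stand; what a row does not reach is not made up. A row lasts 1/10 s, in which the tool goes at most 50 mm and 8.59 degrees, less where a joint would pass 70% of its speed; a pose out of reach is approached as far as the arm can. A call with a number of a shift or a turn outside -1 to 1 is refused whole. A call with a gripper value outside its range is refused whole. The fingers move at their own pace and stop on an object; "grip_force" is the grip in N (left out, the last holds). Time passes only in rows, so rows that do not move let the fingers close. It gives the time, the measured TCP pose, the force and the opening at its end, in the units of the state.
- arm.read_state(): the state, without advancing time (a new reading comes with each control period).
- vision.read_camera(name): name is "side" or "top"; returns a dict with "frame" (384x512x3 uint8, red, green, blue), "range_z" (384x512 float32, m along the optical axis (not along the pixel's ray), 0 where there is no reading), "camera_matrix" (3x3 intrinsics, pixels), "T" (4x4, takes a point from camera to world coordinates). Camera axes: x right, y up, looking along -z (the intrinsics and any distortion apply to the point x, -y, -z); pixel columns grow to the right and rows downward; lengths in m; the calibration is good to about 2 mm. A picture is of the moment at which its call begins.
- arm.finish_job(): hands the job in, once; it reports no verdict.
The state is a dict: "time_s": time; "joint_pos": joint angles; "joint_vel": joint speeds; "tau": joint torques, N m; "tool_pos": TCP position; "orientation": TCP orientation; "contact_force": force on the tool from outside, world axes, zero at the start; "torque": the same for the moment, N m; "width": finger opening in m.
Only numpy, scipy, OpenCV 4.12 (cv2) and the standard library are available. Lean on these libraries where they do the work, as an engineer would, in place of code of your own. Each camera call takes 0.05 s, during which the arm holds its last target.

## Working session

There is one attempt and no reset: what is moved stays moved. The work goes in short steps, Python scripts to look and compute and a tool call to move; the robot and the scene stay as the last step left them, time stands still between calls to the robot, and variables do not carry over. Pictures are saved under pics/ and viewed, and the job is handed in when it is done.

Besides the shell and the picture viewer there is one more tool, called after "Emit:" as a command line: name --pt "numbers of a row" for each row, then --argument value for the rest. step_arm: Moves the arm, as the interface text tells. Shifts and turns lie within -1 to 1; 1 stands for 1 m of shift or 90 degrees of turn. Its arguments: {"type":"object","properties":{"steps":{"type":"array","items":{"type":"array","items":{"type":"number","minimum":-1,"maximum":1}}},"grip_force":{"type":"number"}},"required":["steps"]}

```bash
mkdir -p pics; cat > h.py <<'E'
import numpy as np, cv2
from rig import arm, vision
def cap(n, tag):
    d=vision.read_camera(n); np.savez(f'{tag}.npz',**d)
    cv2.imwrite(f'pics/{tag}.png',d['frame'][:,:,::-1]); return d
def load(tag): return dict(np.load(f'{tag}.npz'))
def world(d,us,vs,z=None):
    K=d['camera_matrix'];T=d['T']
    r=d['range_z'] if z is None else z
    us=np.asarray(us,float);vs=np.asarray(vs,float)
    Z=r[vs.astype(int),us.astype(int)] if z is None else z
    x=(us-K[0,2])/K[0,0]*Z; y=(vs-K[1,2])/K[1,1]*Z
    p=np.stack([x,-y,-Z+0*x],-1)
    return p@T[:3,:3].T+T[:3,3]
def cloud(d):
    v,u=np.mgrid[0:384,0:512]; w=world(d,u.ravel(),v.ravel()).reshape(384,512,3)
    w[d['range_z']==0]=np.nan
    return w
def crop(d,tag,u0,v0,u1,v1):
    c=d['frame'][v0:v1,u0:u1,::-1]; s=min(800/(u1-u0),600/(v1-v0)); 
    cv2.imwrite(f'pics/{tag}.png',cv2.resize(c,None,fx=s,fy=s,interpolation=cv2.INTER_CUBIC)); print('scale',s)
E
python3 - <<'E'
from h import *
for n in('side','top'):
    d=cap(n,n+'0'); print(n,d['camera_matrix'],d['T'],d.keys())
print(arm.read_state(), arm.tcp_to_tips)
E
```

```text
side [[388.36788619   0.         264.60885494]
 [  0.         388.36788619 193.26924063]
 [  0.           0.           1.        ]] [[-0.8499539   0.40036822 -0.34246701  0.21497279]
 [-0.52652523 -0.62242188  0.57910463  0.71758594]
 [ 0.01869613  0.67252977  0.73983388  0.8466626 ]
 [ 0.          0.          0.          1.        ]] dict_keys(['frame', 'range_z', 'camera_matrix', 'T'])
top [[422.10241143   0.         254.48212369]
 [  0.         422.10241143 191.34289093]
 [  0.           0.           1.        ]] [[ 0.06352495  0.97658631 -0.20553285  0.30710743]
 [-0.99797576  0.06278076 -0.01014697  0.11606965]
 [ 0.00299412  0.20576139  0.97859761  1.18933349]
 [ 0.          0.          0.          1.        ]] dict_keys(['frame', 'range_z', 'camera_matrix', 'T'])
{'time_s': 0.1, 'joint_pos': array([-1.31928460e+00,  1.81452194e-01,  1.60786272e+00, -2.51150586e-05,
        1.35378270e+00, -2.06303070e-01]), 'joint_vel': array([ 1.20719994e-03, -1.37808669e-03, -3.19888223e-03, -2.48629838e-04,
       -5.88286023e-05,  1.33768080e-03]), 'tau': array([ 5.83354104e-04, -4.34815979e+01, -3.42698693e+01,  7.02835573e-02,
        3.39663529e-02, -3.70024497e-05]), 'tool_pos': array([ 0.25402924, -0.51531153,  0.22483031]), 'orientation': array([-7.52009246e-04,  9.73914011e-01,  2.26916134e-01, -2.92656436e-05]), 'contact_force': array([ 0.23095543, -0.31917173,  0.08532371]), 'torque': array([-0.04401219, -0.03517021, -0.02152618]), 'width': 0.08836800942001453} 0.025
```

View pics/side0.png

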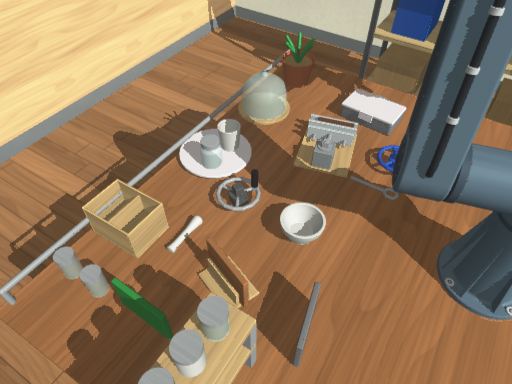

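View pics/top0.png

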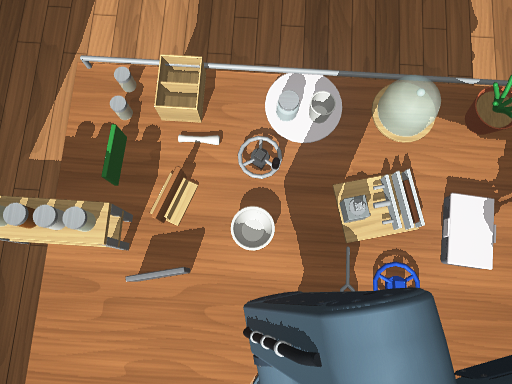

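```bash
python3 - <<'E'
from h import *
t=load('top0');s=load('side0')
crop(t,'c1',140,155,210,235);crop(t,'c2',325,160,435,250);crop(t,'c3',230,125,300,185)
crop(s,'c4',190,225,270,315);crop(s,'c5',285,100,370,190);crop(s,'c6',205,160,275,220)
for n,d in(('t',t),('s',s)):
    c=cloud(d); print(n,np.isnan(c[...,2]).mean())
c=cloud(t)
for uv in [(172,193),(260,157),(355,207),(240,80),(220,250),(300,170),(408,195)]: print(uv,c[uv[1],uv[0]])
E
```

```text
scale 7.5
scale 6.666666666666667
scale 10.0
scale 6.666666666666667
scale 6.666666666666667
scale 10.0
t 0.0037689208984375
s 0.004099527994791667
(172, 193) [0.522214   0.34893511 0.07566007]
(260, 157) [0.64234881 0.11866062 0.06120665]
(355, 207) [ 0.51164483 -0.13881608  0.09640522]
(240, 80) [ 0.90166185  0.19468092 -0.00300812]
(220, 250) [0.38326837 0.21381322 0.00220994]
(300, 170) [ 6.29553745e-01 -8.72954719e-05 -2.91632670e-03]
(408, 195) [ 0.56110554 -0.29157093  0.0596071 ]
```

```bash
cd pics; python3 -c "
import cv2,numpy as np
for a,b,o in(('c1','c4','m1'),('c2','c5','m2'),('c3','c6','m3')):
    A=cv2.imread(a+'.png');B=cv2.imread(b+'.png')
    f=lambda I:cv2.resize(I,(int(I.shape[1]*min(400/I.shape[1],600/I.shape[0])),int(I.shape[0]*min(400/I.shape[1],600/I.shape[0]))))
    A,B=f(A),f(B);H=max(A.shape[0],B.shape[0])
    p=lambda I:cv2.copyMakeBorder(I,0,H-I.shape[0],0,0,0)
    cv2.imwrite(o+'.png',np.hstack([p(A),p(B)]));print(A.shape,B.shape)
"
```

```text
(457, 400, 3) (450, 400, 3)
(327, 400, 3) (423, 400, 3)
(342, 400, 3) (342, 400, 3)
```

View pics/m1.png

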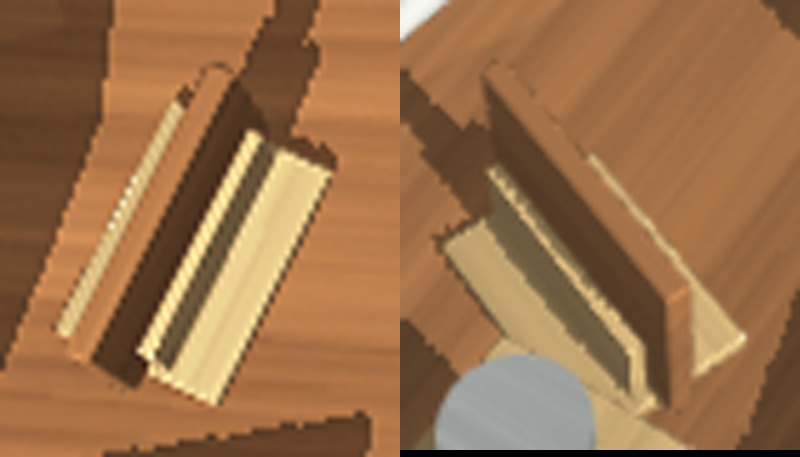

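View pics/c2.png

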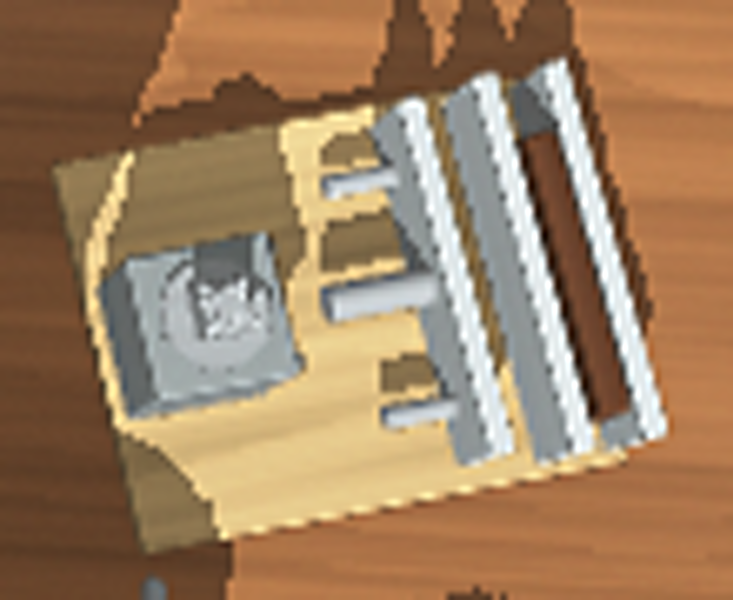

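View pics/m3.png

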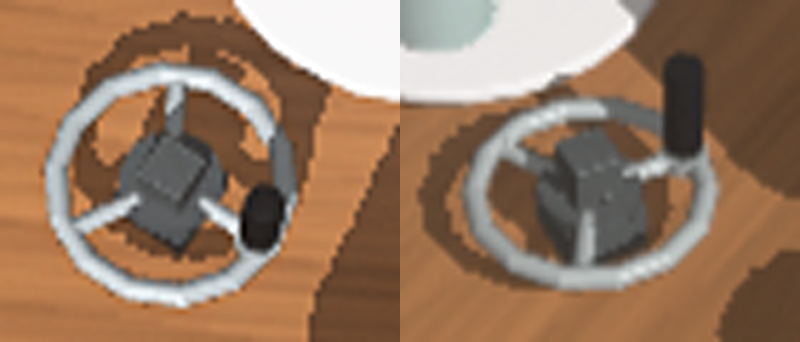

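View pics/c5.png

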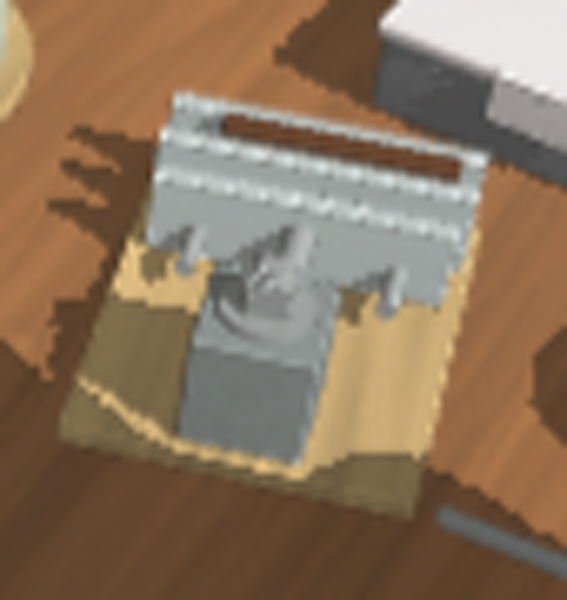

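```bash
python3 - <<'E'
from h import *
for tag in('top0','side0'):
    c=cloud(load(tag)).reshape(-1,3); c=c[~np.isnan(c[:,2])]
    # table plane
    m=(abs(c[:,2])<.01)&(c[:,0]>.35)&(c[:,0]<.8)&(abs(c[:,1])<.35); print(tag,'table z',np.median(c[m,2]),c[m,2].std())
    # board top
    m=(abs(c[:,0]-.52)<.12)&(abs(c[:,1]-.35)<.12)
    b=c[m]; print('zmax',np.percentile(b[:,2],[95,99,99.8]))
    for lo,hi in((.108,.125),(.05,.06),(.06,.105)):
        q=b[(b[:,2]>lo)&(b[:,2]<hi)]; 
        if len(q)>5: 
            r=cv2.minAreaRect(q[:,:2].astype(np.float32)); print('board',lo,len(q),q.mean(0),r)
    m=(abs(c[:,0]-.642)<.09)&(abs(c[:,1]-.118)<.09); b=c[m]
    for lo,hi in((.09,.105),(.056,.066),(.03,.042)):
        q=b[(b[:,2]>lo)&(b[:,2]<hi)]
        if len(q)>3: print('wheel',lo,len(q),q.mean(0),cv2.minAreaRect(q[:,:2].astype(np.float32)))
    m=(abs(c[:,0]-.53)<.13)&(abs(c[:,1]+.2)<.15); b=c[m]
    for lo,hi in((.098,.106),(.092,.098),(.077,.083),(.071,.077),(.05,.064),(.008,.016)):
        q=b[(b[:,2]>lo)&(b[:,2]<hi)]
        if len(q)>3: print('rack',lo,len(q),q.mean(0),cv2.minAreaRect(q[:,:2].astype(np.float32)))
E
```

```text
top0 table z -0.001147121162862863 0.0032060046783102735
zmax [0.10887409 0.11623532 0.18671814]
board 0.108 316 [0.51567242 0.359104   0.11334948] ((0.4972314238548279, 0.38044148683547974), (0.07626822590827942, 0.1984797865152359), 42.80131530761719)
board 0.05 173 [0.5139675 0.3488359 0.0542947] ((0.49457547068595886, 0.3767127990722656), (0.07025296986103058, 0.19463495910167694), 40.86119079589844)
board 0.06 269 [0.50638447 0.36295973 0.08332758] ((0.4830785393714905, 0.38946396112442017), (0.0711984857916832, 0.22833400964736938), 40.72706985473633)
wheel 0.09 38 [0.62513948 0.07513602 0.09479553] ((0.6250467896461487, 0.0756569504737854), (0.016293248161673546, 0.017795290797948837), 35.360599517822266)
wheel 0.056 88 [0.64844629 0.11720049 0.06037609] ((0.6408710479736328, 0.09877331554889679), (0.07475912570953369, 0.02643967792391777), 64.71961212158203)
wheel 0.03 703 [0.65113174 0.12288929 0.03525675] ((0.6513871550559998, 0.12021490931510925), (0.12531276047229767, 0.1226586177945137), 3.1858575344085693)
rack 0.098 35 [ 0.51686104 -0.1483401   0.10103391] ((0.51621812
[... 2199 characters left out ...]
020221643149852753, 0.019367218017578125), 23.206193923950195)
rack 0.077 65 [ 0.5173818  -0.14333575  0.07892534] ((0.5193366408348083, -0.1465849131345749), (0.04212580621242523, 0.04288577288389206), 35.04052734375)
rack 0.071 153 [ 0.51793871 -0.14012998  0.07427417] ((0.5198893547058105, -0.1462496519088745), (0.05917399749159813, 0.060791630297899246), 13.503987312316895)
rack 0.05 646 [ 0.54734866 -0.26176207  0.05641657] ((0.5383545756340027, -0.21892592310905457), (0.1583482027053833, 0.21082212030887604), 14.527891159057617)
rack 0.008 1065 [ 0.52233304 -0.17928707  0.0112512 ] ((0.5294951796531677, -0.20432768762111664), (0.19487127661705017, 0.2129555642604828), 20.3521785736084)
```

```bash
cat > fit.py <<'E'
from h import *
def pca(q):
    m=q.mean(0);w,v=np.linalg.eigh(np.cov((q-m).T)); a=v[:,1]; return m,np.degrees(np.arctan2(a[1],a[0])),np.sqrt(w)
if __name__=='__main__':
  for tag in('top0','side0'):
    c=cloud(load(tag)).reshape(-1,3); c=c[~np.isnan(c[:,2])]
    b=c[np.hypot(c[:,0]-.52,c[:,1]-.36)<.1]
    q=b[(b[:,2]>.1105)&(b[:,2]<.12)][:,:2]
    m,a,_=pca(q)
    for it in range(3):
        d=np.array([np.cos(np.radians(a)),np.sin(np.radians(a))]);n=np.array([-d[1],d[0]])
        q=q[abs((q-m)@n)<.012]; m,a,s=pca(q)
    s=(q-m)@d;t=(q-m)@n
    mid=m+d*(s.min()+s.max())/2+n*(t.min()+t.max())/2
    print(tag,'board ang',a,'mid',mid,'len',np.ptp(s),np.ptp(t))
    # rack tops
    b=c[(abs(c[:,0]-.54)<.11)&(c[:,1]<-.17)&(c[:,1]>-.34)]
    q=b[(b[:,2]>.054)&(b[:,2]<.064)]
    best=None
    for yaw in np.arange(5,25,.25):
        a=np.radians(yaw); n=np.array([-np.sin(a),np.cos(a)])
        h=np.histogram(q[:,:2]@n,bins=np.arange(-1,1,.001))[0]; sc=(h.astype(float)**2).sum()
        if best is None or sc>best[0]: best=(sc,yaw)
    print('rack yaw',best)
    for yaw in (best[1],14.5):
      a=np.radians(yaw); n=np.array([-np.sin(a),np.cos(a)]);d=np.array([np.cos(a),np.sin(a)])
      h,e=np.histogram(q[:,:2]@n,bins=np.arange(-.5,-.2,.002)); 
      k=h>0; print([(round(e[i],3),int(h[i])) for i in np.where(k)[0]])
      print('along',(q[:,:2]@d).min(),(q[:,:2]@d).max())
    q=b[(b[:,2]>.055)]
E
python3 fit.py
```

```text
top0 board ang 159.74155053277812 mid [0.51787291 0.35682469] len 0.14972845885408742 0.015093965960810215
rack yaw (np.float64(12421.0), np.float64(15.0))
[(np.float64(-0.454), 1), (np.float64(-0.452), 19), (np.float64(-0.45), 29), (np.float64(-0.448), 26), (np.float64(-0.446), 36), (np.float64(-0.444), 27), (np.float64(-0.442), 14), (np.float64(-0.44), 7), (np.float64(-0.438), 21), (np.float64(-0.436), 27), (np.float64(-0.434), 25), (np.float64(-0.432), 40), (np.float64(-0.43), 30), (np.float64(-0.428), 36), (np.float64(-0.426), 44), (np.float64(-0.424), 4), (np.float64(-0.422), 21), (np.float64(-0.42), 29), (np.float64(-0.418), 30), (np.float64(-0.416), 33), (np.float64(-0.414), 31), (np.float64(-0.412), 14), (np.float64(-0.39), 9), (np.float64(-0.388), 34), (np.float64(-0.386), 38), (np.float64(-0.384), 38), (np.float64(-0.382), 41), (np.float64(-0.38), 41), (np.float64(-0.378), 10), (np.float64(-0.3), 1), (np.float64(-0.296), 1)]
along 0.3790042650309232 0.5386589102808668
[(np.float64(-0.448), 20), (np.float64(-0.446), 29), (np.float64(-0.444), 26), (np.float64(-0.442), 35), (n
[... 1992 characters left out ...]
(-0.436), 2), (np.float64(-0.434), 10), (np.float64(-0.432), 16), (np.float64(-0.43), 12), (np.float64(-0.428), 14), (np.float64(-0.426), 19), (np.float64(-0.424), 23), (np.float64(-0.422), 28), (np.float64(-0.42), 13), (np.float64(-0.418), 13), (np.float64(-0.416), 20), (np.float64(-0.414), 14), (np.float64(-0.412), 18), (np.float64(-0.41), 23), (np.float64(-0.408), 10), (np.float64(-0.406), 5), (np.float64(-0.388), 6), (np.float64(-0.386), 10), (np.float64(-0.384), 13), (np.float64(-0.382), 18), (np.float64(-0.38), 19), (np.float64(-0.378), 23), (np.float64(-0.376), 30), (np.float64(-0.374), 12), (np.float64(-0.372), 2), (np.float64(-0.298), 1)]
along 0.38811563583740405 0.5456144548541861
```

```bash
python3 - <<'E'
from h import *
t=load('top0');c=cloud(t)
for uv in [(14,212),(45,215),(74,217),(100,215),(125,235),(115,150),(120,105),(180,85),(408,105),(322,105),(288,103),(253,228),(470,230),(396,285),(348,270)]: print(uv,c[uv[1],uv[0]].round(3))
c2=cloud(load('side0'));c=np.vstack([c.reshape(-1,3),c2.reshape(-1,3)])
m=(c[:,1]>.15)&(c[:,2]>.12)&(c[:,0]>.2)&(c[:,0]<.8); q=c[m]
print(len(q),q.min(0),q.max(0))
g,xe,ye=np.histogram2d(q[:,0],q[:,1],bins=[np.arange(.2,.85,.05),np.arange(.15,.9,.05)]); print(g.astype(int))
crop(load('top0'),'sp',340,185,380,225)
crop(load('side0'),'sp2',305,125,345,160)
E
```

```text
(14, 212) [0.42  0.653 0.266]
(45, 215) [0.418 0.584 0.264]
(74, 217) [0.418 0.52  0.263]
(100, 215) [0.435 0.488 0.199]
(125, 235) [ 0.409  0.486 -0.005]
(115, 150) [0.632 0.518 0.076]
(120, 105) [0.766 0.522 0.073]
(180, 85) [0.834 0.358 0.08 ]
(408, 105) [ 0.795 -0.271  0.124]
(322, 105) [ 0.821 -0.053  0.031]
(288, 103) [0.786 0.051 0.11 ]
(253, 228) [0.449 0.126 0.014]
(470, 230) [ 0.476 -0.458  0.057]
(396, 285) [ 0.318 -0.258  0.057]
(348, 270) [ 0.351 -0.143  0.006]
10673 [0.36679269 0.46871041 0.12004606] [0.47196328 0.75158307 0.27116764]
[[   0    0    0    0    0    0    0    0    0    0    0    0    0    0]
 [   0    0    0    0    0    0    0    0    0    0    0    0    0    0]
 [   0    0    0    0    0    0    0    0    0    0    0    0    0    0]
 [   0    0    0    0    0    0  722 1104 1191  414  308  112    7    0]
 [   0    0    0    0    0    0  682 1607 1403 1433  357   52    0    0]
 [   0    0    0    0    0    0  183  331  207  328  139   93    0    0]
 [   0    0    0    0    0    0    0    0    0    0    0    0    0    0]
 [   0    0    0    0    0    0    0    0    0    0    0    0    0    0]
 [   0    0    0    0    0    0    0    0    0    0    0    0    0    0]
 [   0    0    0    0    0    0    0    0    0    0    0    0    0    0]
 [   0    0    0    0    0    0    0    0    0    0    0    0    0    0]
 [   0    0    0    0    0    0    0    0    0    0    0    0    0    0]]
scale 15.0
scale 17.142857142857142
```

View pics/sp.png

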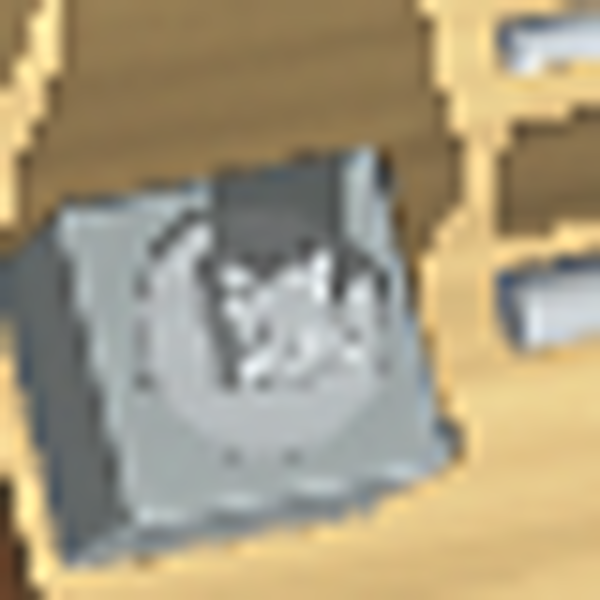

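View pics/sp2.png

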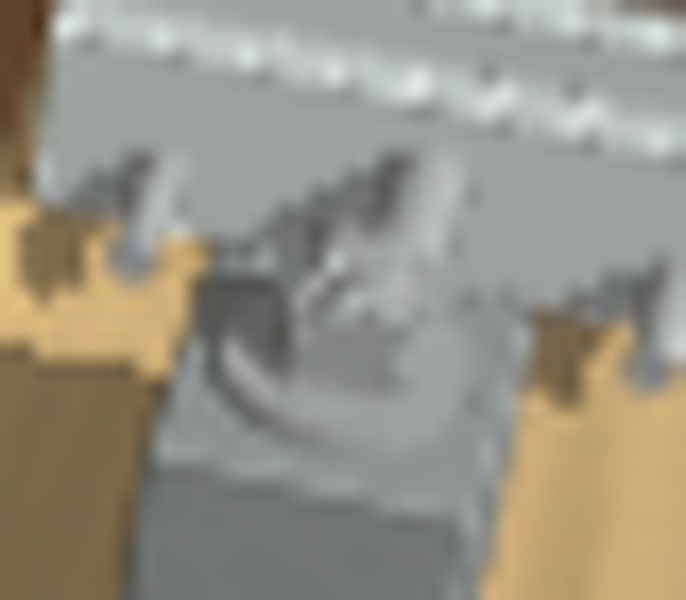

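Emit:
step_arm --pt "1 0 0 0 0.0863" --pt "1 0 0 0 0.0863" --pt "1 0 0 0 0.0863" --pt "1 0 0 0 0.0863" --pt "1 0 0 0 0.0863" --pt "1 0 0 0 0.0863" --pt "1 -0.0028 -0.0456 0 0" --pt "1 -0.0028 -0.0456 0 0" --pt "1 -0.0028 -0.0456 0 0" --pt "1 -0.0028 -0.0456 0 0" --pt "1 -0.0028 -0.0456 0 0" --pt "1 -0.0028 -0.0456 0 0" --pt "1 -0.0028 -0.0456 0 0" --pt "1 -0.0028 -0.0456 0 0" --pt "1 -0.0028 -0.0456 0 0" --pt "1 -0.0028 -0.0456 0 0" --pt "1 -0.0028 -0.0456 0 0" --pt "1 -0.0028 -0.0456 0 0" --pt "1 -0.0028 -0.0456 0 0" --pt "1 -0.0028 -0.0456 0 0" --grip_force 25

```text
time_s: 2.1
tool_pos: [0.4396, 0.0984, 0.2255]
orientation: [0.0, 0.984, -0.177, 0.0]
contact_force: [-0.1, 0.1, -0.1]
width: 0.088
```

```bash
cat >> h.py <<'E'
def pose(s=None):
    s=s or arm.read_state(); w,x,y,z=s['orientation']
    phi=np.degrees(np.arctan2(2*(x*y+w*z),1-2*(y*y+z*z)))
    return s,np.array(s['tool_pos']),phi
def plan(target,phi_t=None,show=True):
    s,p,phi=pose(); a=np.radians(phi); dx=np.array(target)-p
    tx=np.cos(a)*dx[0]+np.sin(a)*dx[1]; ty=np.sin(a)*dx[0]-np.cos(a)*dx[1]
    tw=0 if phi_t is None else -((phi_t-phi+180)%360-180)/90
    print('t',round(s['time_s'],2),'pos',p.round(4),'phi',round(phi,2),'w',round(s['width'],4),'F',s['contact_force'].round(1),'M',s['torque'].round(2),'j6',round(s['joint_pos'][5],2))
    print('tilt z',2*(s['orientation'][1]*s['orientation'][3]+s['orientation'][0]*s['orientation'][2]).round(4))
    print('need tx %.4f ty %.4f tz %.4f twist %.4f'%(tx,ty,-dx[2],tw)); return tx,ty,-dx[2],tw
E
python3 -c "
from h import *
plan((.5199,.3577,.101),-20.4)"
```

```text
t 2.1 pos [0.4396 0.0984 0.2255] phi -20.36 w 0.088 F [-0.1  0.1 -0.1] M [ 0.02 -0.04  0.  ] j6 1.88
tilt z 0.0002
need tx -0.0149 ty -0.2711 tz 0.1245 twist 0.0005
```

Emit:
step_arm --pt "1 -0.0021 -0.0387 0 0" --pt "1 -0.0021 -0.0387 0 0" --pt "1 -0.0021 -0.0387 0 0" --pt "1 -0.0021 -0.0387 0 0" --pt "1 -0.0021 -0.0387 0 0" --pt "1 -0.0021 -0.0387 0 0" --pt "1 -0.0021 -0.0387 0.02 0" --pt "1 0 0 0.03 0" --pt "1 0 0 0.01 0" --pt "1 0 0 0 0"

```text
time_s: 3.1
tool_pos: [0.5184, 0.3544, 0.163]
orientation: [0.002, 0.984, -0.177, -0.002]
contact_force: [0.2, 0.0, -0.2]
width: 0.0881
```

```bash
python3 - <<'E'
from h import *
plan((.5199,.3577,.101),-20.4)
s=cap('side','side1');t=cap('top','top1')
crop(s,'s1',170,180,300,320);crop(t,'t1',120,120,240,240)
E
```

```text
t 3.1 pos [0.5184 0.3544 0.163 ] phi -20.37 w 0.0881 F [ 0.2  0.  -0.2] M [0.06 0.06 0.03] j6 2.34
tilt z -0.005
need tx 0.0002 ty -0.0036 tz 0.0620 twist 0.0003
scale 4.285714285714286
scale 5.0
```

View pics/s1.png

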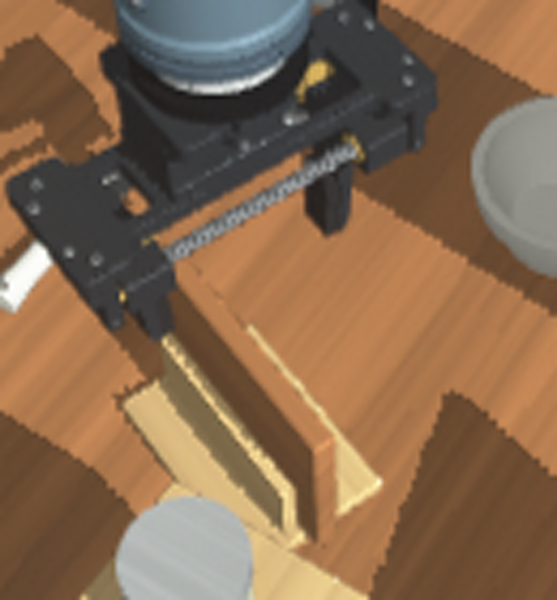

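View pics/t1.png

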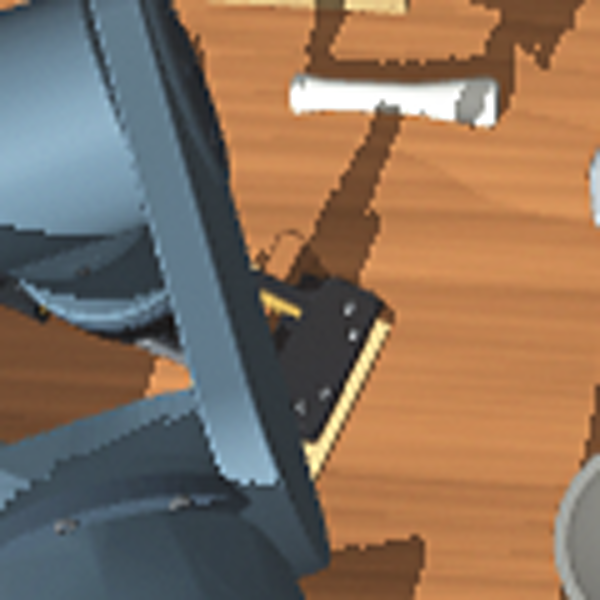

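```bash
cat >> h.py <<'E'
def toolpts(d,s):
    c=cloud(d).reshape(-1,3); c=c[~np.isnan(c[:,2])]
    s,p,phi=pose(s); a=np.radians(phi); q=c-p
    return np.stack([np.cos(a)*q[:,0]+np.sin(a)*q[:,1], np.sin(a)*q[:,0]-np.cos(a)*q[:,1], -q[:,2]],1)
E
python3 - <<'E'
from h import *
for tag in('side1','top1'):
    q=toolpts(load(tag),arm.read_state())
    for lo,hi in((-.09,-.07),(-.07,-.055),(-.055,-.04),(-.04,-.02),(-.02,0),(0,.015),(.015,.03)):
        r=q[(q[:,2]>lo)&(q[:,2]<hi)&(abs(q[:,0])<.06)&(abs(q[:,1])<.12)]
        if len(r)>5: print(tag,lo,len(r),'x',np.percentile(r[:,0],[1,99]).round(4),'y',np.percentile(r[:,1],[.5,50,99.5]).round(4))
    r=q[(q[:,2]>.03)&(q[:,2]<.06)&(abs(q[:,0])<.09)&(abs(q[:,1])<.02)]
    print('board',np.percentile(r[:,0],[1,99]).round(4),'y',np.percentile(r[:,1],[1,50,99]).round(4))
E
```

```text
side1 -0.09 291 x [-0.035   0.0207] y [-0.0857  0.0026  0.0835]
side1 -0.07 19 x [-0.0121  0.0088] y [0.0448 0.0517 0.0593]
side1 -0.055 51 x [-0.0119  0.0085] y [-0.0297  0.0505  0.0605]
side1 -0.04 105 x [-0.0114  0.0075] y [-0.0593  0.0447  0.0588]
side1 -0.02 54 x [-0.0121  0.0071] y [-0.0578  0.0438  0.0575]
board [-0.0737  0.0594] y [-0.011 -0.005  0.003]
top1 -0.09 18 x [-0.0378 -0.0255] y [-0.0812 -0.0497  0.087 ]
board [0.026  0.0713] y [-0.0086 -0.0003  0.0059]
```

```bash
python3 - <<'E'
from h import *
d=load('side1');q=toolpts(d,arm.read_state())
c=cloud(d);s,p,phi=pose();a=np.radians(phi)
def T(u,v):
    w=c[v,u]-p; return (np.array([np.cos(a)*w[0]+np.sin(a)*w[1],np.sin(a)*w[0]-np.cos(a)*w[1],-w[2]])).round(4)
for v in range(215,240,3): print(v,[T(u,v).tolist() for u in (245,248,251)])
for v in range(240,262,3): print(v,[T(u,v).tolist() for u in (203,206,209)])
E
```

```text
215 [[0.0017, 0.0521, -0.0605], [-0.0218, 0.043, -0.0904], [-0.0266, 0.0467, -0.0924]]
218 [[-0.0242, 0.034, -0.0902], [-0.0258, 0.0401, -0.0873], [-0.0103, 0.0585, -0.0579]]
221 [[-0.0066, 0.0459, -0.0539], [-0.0084, 0.0521, -0.0509], [-0.0098, 0.0588, -0.0473]]
224 [[-0.0077, 0.045, -0.0457], [-0.0087, 0.0518, -0.0415], [-0.0098, 0.0587, -0.0372]]
227 [[-0.0063, 0.0457, -0.0335], [-0.0091, 0.0513, -0.0321], [-0.0093, 0.0589, -0.0263]]
230 [[-0.0078, 0.0444, -0.0258], [-0.0087, 0.0514, -0.0212], [-0.0103, 0.0581, -0.0175]]
233 [[-0.0069, 0.0448, -0.0139], [-0.0099, 0.0504, -0.0127], [0.0927, 0.1326, 0.1655]]
236 [[0.0954, 0.1146, 0.1672], [0.0912, 0.1215, 0.1682], [0.0848, 0.1267, 0.1656]]
239 [[0.0874, 0.1088, 0.1671], [0.0815, 0.1144, 0.1652], [0.078, 0.1217, 0.1673]]
240 [[-0.0248, -0.0605, -0.0979], [-0.0275, -0.0558, -0.097], [-0.0301, -0.0511, -0.0959]]
243 [[-0.0304, -0.0639, -0.0978], [-0.0332, -0.0594, -0.0971], [-0.035, -0.0544, -0.0948]]
246 [[-0.0338, -0.0664, -0.0945], [-0.0331, -0.0603, -0.0883], [-0.034, -0.0548, -0.0846]]
249 [[-0.0341, -0.0676, -0.0863], [-0.0338, -0.0616, -0.0806], [0.0637, -0.0099, 0.0804]]
252 [[-0.0102, -0.0582, -0.0394], [-0.0089, -0.0513, -0.0316], [-0.0097, -0.0453, -0.0272]]
255 [[-0.0083, -0.0584, -0.0268], [-0.0098, -0.0528, -0.0234], [-0.0075, -0.0453, -0.0137]]
258 [[0.1033, -0.0116, 0.166], [-0.0102, -0.054, -0.0141], [0.0619, -0.0143, 0.1123]]
261 [[0.0947, -0.0168, 0.1643], [0.0909, -0.0104, 0.1657], [0.0546, -0.0189, 0.1119]]
```

Emit:
step_arm --pt "1 0 -0.0036 0.02 0" --pt "1 0 0 0.02 0" --pt "1 0 0 0.02 0" --pt "1 0 0 0 0" --pt "1 0 0 0 0"

```text
time_s: 3.7
tool_pos: [0.5223, 0.3586, 0.1073]
orientation: [-0.0, 0.984, -0.177, 0.001]
contact_force: [-0.2, -0.5, 0.5]
width: 0.0882
```

```bash
python3 - <<'E'
from h import *
plan((.5199,.3577,.101),-20.4)
s=cap('side','side2')
crop(s,'s2',170,180,300,320)
c=cloud(s);st,p,phi=pose();a=np.radians(phi)
q=toolpts(s,st)
r=q[(abs(q[:,0])<.014)&(abs(abs(q[:,1])-.052)<.009)&(q[:,2]<.03)]
print(np.histogram(r[:,2],bins=np.arange(-.1,.04,.01)))
E
```

```text
t 3.7 pos [0.5223 0.3586 0.1073] phi -20.41 w 0.0882 F [-0.2 -0.5  0.5] M [0.09 0.03 0.01] j6 2.34
tilt z 0.0016
need tx -0.0019 ty 0.0017 tz 0.0063 twist -0.0002
scale 4.285714285714286
(array([39, 11,  6,  7, 32, 21, 47, 40, 31,  1,  0,  0,  0,  0]), array([-1.00000000e-01, -9.00000000e-02, -8.00000000e-02, -7.00000000e-02,
       -6.00000000e-02, -5.00000000e-02, -4.00000000e-02, -3.00000000e-02,
       -2.00000000e-02, -1.00000000e-02, -5.55111512e-17,  1.00000000e-02,
        2.00000000e-02,  3.00000000e-02,  4.00000000e-02]))
```

View pics/s2.png

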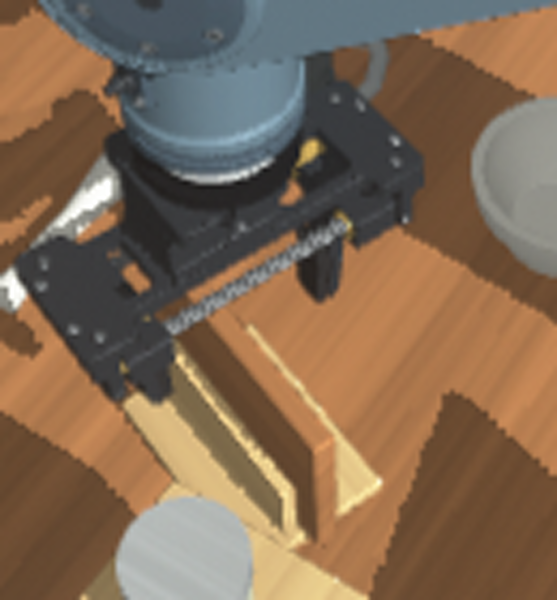

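Emit:
step_arm --pt "1 0 0 0.01 0" --pt "1 0 0 0.01 0" --pt "1 0 0 0 0" --pt "1 0 0 0 0" --pt "1 0 0 0 0"

```text
time_s: 4.25
tool_pos: [0.5215, 0.3588, 0.0857]
orientation: [-0.0, 0.984, -0.177, 0.0]
contact_force: [0.1, 0.8, 0.4]
width: 0.0881
```

```bash
python3 - <<'E'
from h import *
plan((.5199,.3577,.085),-20.4)
s=cap('side','side3')
plan((.5199,.3577,.085),-20.4)
crop(s,'s3',190,200,270,280)
q=toolpts(s,arm.read_state())
r=q[(abs(q[:,0])<.014)&(abs(abs(q[:,1])-.052)<.009)&(q[:,2]<.03)]
print(np.histogram(r[:,2],bins=np.arange(-.1,.04,.01))[0])
for sg in(-1,1):
  k=r[(r[:,1]*sg>0)&(r[:,2]>-.05)]; print(np.percentile(k,[2,98],axis=0))
r=q[(q[:,2]>-.03)&(q[:,2]<0.03)&(abs(q[:,0])<.1)&(abs(q[:,1])<.03)]
print('board',np.percentile(r[:,0],[1,99]).round(4),'y',np.percentile(r[:,1],[1,10,50,90,99]).round(4))
E
```

```text
t 4.25 pos [0.5215 0.3588 0.0857] phi -20.37 w 0.0881 F [0.1 0.8 0.4] M [ 0.07 -0.03 -0.02] j6 2.34
tilt z 0.0
need tx -0.0011 ty 0.0016 tz 0.0007 twist 0.0004
t 4.3 pos [0.5216 0.3589 0.0859] phi -20.37 w 0.088 F [-0.4  0.1  0.2] M [ 0.04 -0.06  0.05] j6 2.34
tilt z 0.0004
need tx -0.0012 ty 0.0017 tz 0.0009 twist 0.0003
scale 7.5
[34 10  5  4 33 15 39 35 24  0  0  0  0  0]
[[-0.0100101  -0.05989706 -0.03867247]
 [-0.00545651 -0.04575604 -0.01397077]]
[[-0.01062302  0.04313533 -0.04798671]
 [ 0.00388873  0.057004   -0.01300058]]
board [-0.0741  0.0475] y [-0.0136 -0.0069 -0.006   0.0036  0.0068]
```

View pics/s3.png

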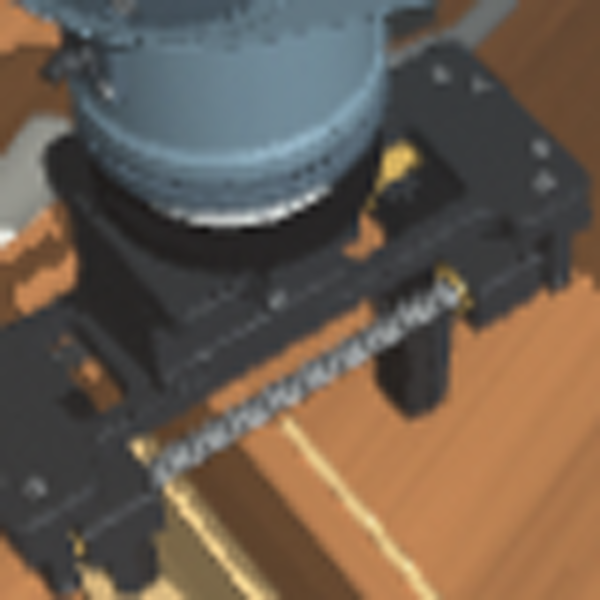

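Emit:
step_arm --pt "-1 0 0 0 0" --pt "-1 0 0 0 0" --pt "-1 0 0 0 0" --pt "-1 0 0 0 0" --pt "-1 0 0 0 0" --pt "-1 0 0 0 0" --grip_force 10

```text
time_s: 4.9
tool_pos: [0.5214, 0.3588, 0.0856]
orientation: [-0.0, 0.984, -0.177, 0.0]
contact_force: [-0.1, 1.1, -0.5]
width: 0.0424
```

```bash
python3 - <<'E'
from h import *
plan((.5199,.3577,.085),-20.4)
s=cap('side','side4')
crop(s,'s4',170,180,300,320)
E
```

```text
t 4.9 pos [0.5214 0.3588 0.0856] phi -20.37 w 0.0424 F [-0.1  1.1 -0.5] M [0.02 0.03 0.01] j6 2.34
tilt z 0.0
need tx -0.0011 ty 0.0015 tz 0.0006 twist 0.0003
scale 4.285714285714286
```

View pics/s4.png

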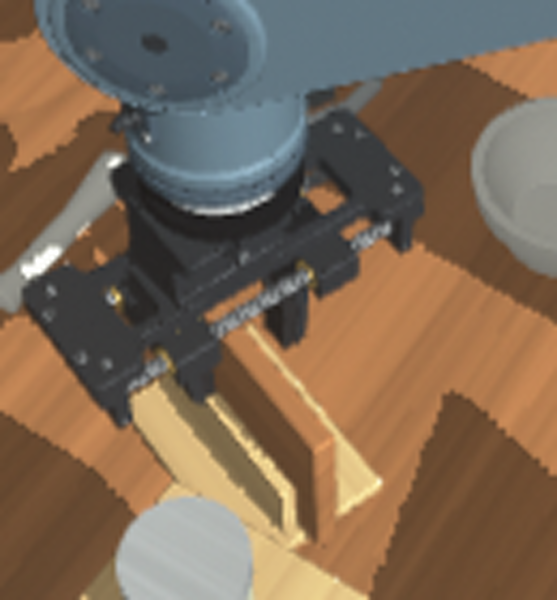

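Emit:
step_arm --pt "-1 0 0 0 0" --pt "-1 0 0 0 0" --pt "-1 0 0 0 0" --pt "-1 0 0 0 0" --pt "-1 0 0 0 0" --grip_force 10

```text
time_s: 5.45
tool_pos: [0.5214, 0.3588, 0.0856]
orientation: [-0.0, 0.984, -0.177, 0.0]
contact_force: [0.1, 0.2, 0.1]
width: 0.0141
```

```bash
python3 - <<'E'
from h import *
plan((.5199,.3577,.085),-20.4)
s=cap('side','side5')
crop(s,'s5',170,180,300,320)
E
```

```text
t 5.45 pos [0.5214 0.3588 0.0856] phi -20.37 w 0.0141 F [0.1 0.2 0.1] M [0.09 0.06 0.02] j6 2.34
tilt z 0.0
need tx -0.0011 ty 0.0016 tz 0.0006 twist 0.0003
scale 4.285714285714286
```

View pics/s5.png

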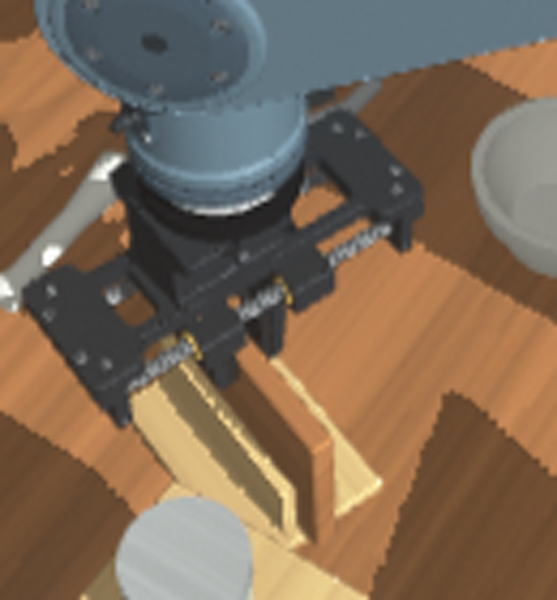

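Emit:
step_arm --pt "-1 0 0 0 0" --pt "-1 0 0 -0.01 0" --pt "-1 0 0 -0.025 0" --pt "-1 0 0 -0.03 0" --pt "-1 0 0 -0.03 -0.04" --pt "-1 0 0 -0.025 -0.07" --pt "-1 0 0 0 -0.07" --pt "-1 0 0 0 -0.07" --pt "-1 0 0 0 -0.07" --pt "-1 0 0 0 -0.068" --pt "-1 0 0 0 0" --grip_force 30

```text
time_s: 6.6
tool_pos: [0.5214, 0.3587, 0.2062]
orientation: [-0.0, 0.992, 0.127, 0.0]
contact_force: [0.0, 0.0, -2.7]
width: 0.0137
```

```bash
python3 - <<'E'
from h import *
plan((.5496,-.2679,.206),14.5)
s=cap('side','side6');crop(s,'s6',150,100,310,260)
E
```

```text
t 6.6 pos [0.5214 0.3587 0.2062] phi 14.6 w 0.0137 F [ 0.   0.  -2.7] M [ 0.03 -0.04 -0.01] j6 1.73
tilt z 0.0002
need tx -0.1306 ty 0.6135 tz 0.0002 twist 0.0011
scale 3.75
```

View pics/s6.png

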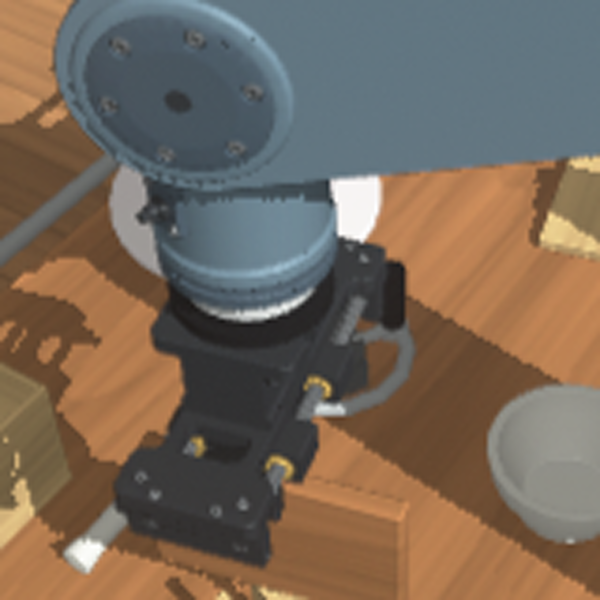

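Emit:
step_arm --pt "-1 -0.0087 0.0409 0 0" --pt "-1 -0.0087 0.0409 0 0" --pt "-1 -0.0087 0.0409 0 0" --pt "-1 -0.0087 0.0409 0 0" --pt "-1 -0.0087 0.0409 0 0" --pt "-1 -0.0087 0.0409 0 0" --pt "-1 -0.0087 0.0409 0 0" --pt "-1 -0.0087 0.0409 0 0" --pt "-1 -0.0087 0.0409 0 0" --pt "-1 -0.0087 0.0409 0 0" --pt "-1 -0.0087 0.0409 0 0" --pt "-1 -0.0087 0.0409 0 0" --pt "-1 -0.0087 0.0409 0 0" --pt "-1 -0.0087 0.0409 0 0" --pt "-1 -0.0087 0.0409 0 0" --pt "-1 0 0 0.02 0" --pt "-1 0 0 0.02 0" --pt "-1 0 0 0 0" --pt "-1 0 0 0 0"

```text
time_s: 8.55
tool_pos: [0.5491, -0.2676, 0.1658]
orientation: [-0.0, 0.992, 0.126, -0.0]
contact_force: [-0.4, -0.2, -1.5]
width: 0.0135
```

```bash
python3 - <<'E'
from h import *
plan((.5496,-.2679,.206),14.5)
s=cap('side','side7');crop(s,'s7',260,60,400,200)
t=cap('top','top7');crop(t,'t7',310,140,450,260)
plan((.5496,-.2679,.206),14.5)
E
```

```text
t 8.55 pos [ 0.5491 -0.2676  0.1658] phi 14.47 w 0.0135 F [-0.4 -0.2 -1.5] M [ 0.04 -0.04  0.05] j6 0.67
tilt z -0.0006
need tx 0.0004 ty 0.0004 tz -0.0402 twist -0.0004
scale 4.285714285714286
scale 5.0
t 8.65 pos [ 0.5499 -0.268   0.1671] phi 14.53 w 0.0135 F [ 0.6 -0.1 -1.3] M [ 0.02 -0.01 -0.04] j6 0.67
tilt z 0.0016
need tx -0.0003 ty -0.0002 tz -0.0389 twist 0.0003
```

View pics/s7.png

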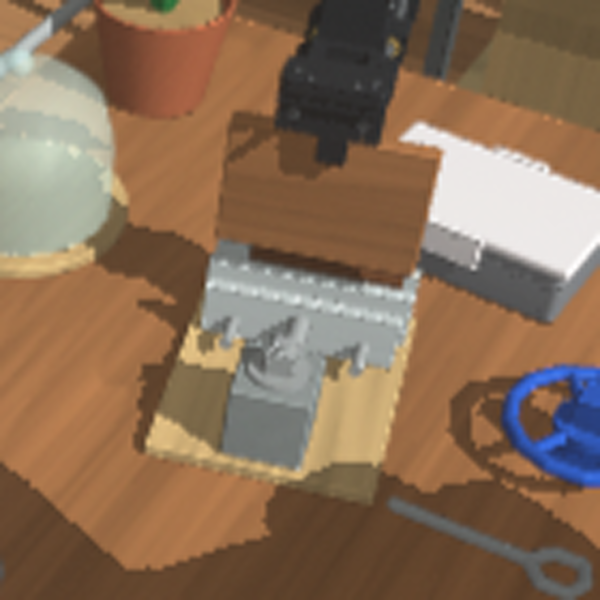

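View pics/t7.png

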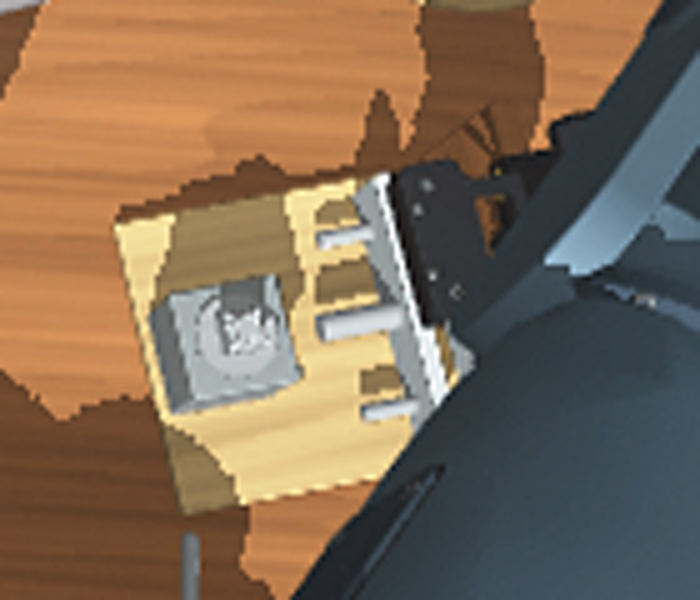

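```bash
python3 - <<'E'
from h import *
a=np.radians(14.5);d=np.array([np.cos(a),np.sin(a)]);n=np.array([-np.sin(a),np.cos(a)])
s,p,phi=pose(); print('tcp d,n',p[:2]@d,p[:2]@n)
for tag in('side7','side0'):
  c=cloud(load(tag)).reshape(-1,3);c=c[~np.isnan(c[:,2])]
  D=c[:,:2]@d;N=c[:,:2]@n
  if tag=='side7':
    m=(abs(N+.39)<.03)&(abs(D-.463)<.1)&(c[:,2]>.08)&(c[:,2]<.2)
    print('board z',np.percentile(c[m,2],[1,99]),'D',np.percentile(D[m],[1,99]))
    f=m&(c[:,2]<.175)&(c[:,2]>.1)&(abs(D-.465)<.07)
    A=np.c_[D[f]-.465,c[f,2]-.14,np.ones(f.sum())]
    x=np.linalg.lstsq(A,N[f],rcond=None)[0]; r=N[f]-A@x; k=abs(r)<.003
    x=np.linalg.lstsq(A[k],N[f][k],rcond=None)[0]; print('face N= %.4f slopeD(deg) %.2f slopez(deg) %.2f'%(x[2],np.degrees(x[0]),np.degrees(x[1])),k.sum(),r[k].std())
  # jaw top / wall top / spindle
  m=(c[:,2]>.0545)&(c[:,2]<.064)&(abs(D-.465)<.065)
  h,e=np.histogram(N[m],bins=np.arange(-.46,-.36,.002)); print(tag,[(round(e[i],3),int(h[i])) for i in range(len(h)) if h[i]])
  m=(c[:,2]>.02)&(c[:,2]<.05)&(abs(D-.465)<.08)&(N<-.36)&(N>-.4); print('jaw face',np.percentile(N[m],[5,50,95]))
  m=(c[:,2]>.02)&(c[:,2]<.064)&(N<-.365)&(N>-.39); print('jaw D ext',np.percentile(D[m],[.5,99.5]))
  m=(c[:,2]>.071)&(c[:,2]<.077)&(N>-.32)&(N<-.2)&(abs(D-.465)<.05); print('gearbox D',np.percentile(D[m],[.5,99.5]),'N',np.percentile(N[m],[.5,99.5]))
  m=(c[:,2]>.094)&(c[:,2]<.11)&(N>-.32)&(N<-.2)&(abs(D-.465)<.05); print('spindle D',np.percentile(D[m],[.5,99.5]),'N',np.percentile(N[m],[.5,99.5]))
  m=(c[:,2]>.071)&(c[:,2]<.09)&(N>-.32)&(N<-.2)&(abs(D-.465)<.05); 
E
```

```text
tcp d,n 0.46533046946440115 -0.39715427553411237
board z [0.09170336 0.19616001] D [0.39311702 0.53965991]
face N= -0.3898 slopeD(deg) -0.03 slopez(deg) 0.63 800 0.0015069194184817126
side7 [(np.float64(-0.438), 1), (np.float64(-0.436), 1), (np.float64(-0.434), 2), (np.float64(-0.432), 4), (np.float64(-0.43), 12), (np.float64(-0.428), 12), (np.float64(-0.426), 22), (np.float64(-0.424), 24), (np.float64(-0.422), 20), (np.float64(-0.42), 14), (np.float64(-0.418), 9), (np.float64(-0.416), 15), (np.float64(-0.414), 15), (np.float64(-0.412), 7), (np.float64(-0.41), 11), (np.float64(-0.408), 12), (np.float64(-0.406), 4), (np.float64(-0.388), 1), (np.float64(-0.386), 10), (np.float64(-0.384), 13), (np.float64(-0.382), 16), (np.float64(-0.38), 17), (np.float64(-0.378), 24), (np.float64(-0.376), 16), (np.float64(-0.374), 3), (np.float64(-0.372), 3)]
jaw face [-0.37919629 -0.37523476 -0.36828908]
jaw D ext [0.1999275  0.85532625]
gearbox D [0.43752557 0.49608883] N [-0.30129159 -0.24162658]
spindle D [0.45713909 0.4760548 ] N [-0.28124632 -0.26213072]
side0 [(np.float64(-0.452), 1), (np.float6
[... 307 characters left out ...]
.426), 18), (np.float64(-0.424), 22), (np.float64(-0.422), 26), (np.float64(-0.42), 11), (np.float64(-0.418), 12), (np.float64(-0.416), 15), (np.float64(-0.414), 9), (np.float64(-0.412), 17), (np.float64(-0.41), 10), (np.float64(-0.408), 8), (np.float64(-0.406), 5), (np.float64(-0.388), 5), (np.float64(-0.386), 9), (np.float64(-0.384), 11), (np.float64(-0.382), 15), (np.float64(-0.38), 16), (np.float64(-0.378), 18), (np.float64(-0.376), 24), (np.float64(-0.374), 9), (np.float64(-0.372), 2)]
jaw face [-0.37877782 -0.3753521  -0.36786231]
jaw D ext [0.25476971 0.85699061]
gearbox D [0.43740837 0.49608606] N [-0.30211962 -0.24220532]
spindle D [0.45683558 0.47563926] N [-0.28263867 -0.26128729]
```

Emit:
step_arm --pt "-1 0 -0.0007 0.02 0" --pt "-1 0 0 0.02 0" --pt "-1 0 0 0.015 0" --pt "-1 0 0 0.01 0" --pt "-1 0 0 0.006 0" --pt "-1 0 0 0 0" --pt "-1 0 0 0 0"

```text
time_s: 9.35
tool_pos: [0.5495, -0.2675, 0.0953]
orientation: [0.0, 0.992, 0.127, 0.0]
contact_force: [0.5, -0.4, -2.5]
width: 0.0136
```

```bash
python3 - <<'E'
from h import *
plan((.5496,-.2679,.0876),14.5)
E
```

```text
t 9.35 pos [ 0.5495 -0.2675  0.0953] phi 14.54 w 0.0136 F [ 0.5 -0.4 -2.5] M [-0.01 -0.02 -0.02] j6 0.67
tilt z 0.0008
need tx 0.0000 ty 0.0005 tz 0.0077 twist 0.0005
```

No contact so far; the board's edge is about 8 mm above the slot floor.

Emit:
step_arm --pt "-1 0 0 0.004 0" --pt "-1 0 0 0.003 0" --pt "-1 0 0 0 0" --pt "-1 0 0 0 0"

```text
time_s: 9.75
tool_pos: [0.549, -0.2672, 0.0876]
orientation: [-0.0, 0.992, 0.127, -0.0]
contact_force: [-0.7, -0.4, -0.8]
width: 0.0136
```

```bash
python3 - <<'E'
from h import *
plan((.5496,-.2679,.0876),14.5)
s=cap('side','side8');crop(s,'s8',280,80,380,190)
E
```

```text
t 9.75 pos [ 0.549  -0.2672  0.0876] phi 14.55 w 0.0136 F [-0.7 -0.4 -0.8] M [0.02 0.05 0.01] j6 0.67
tilt z -0.0
need tx 0.0004 ty 0.0009 tz 0.0000 twist 0.0005
scale 5.454545454545454
```

View pics/s8.png

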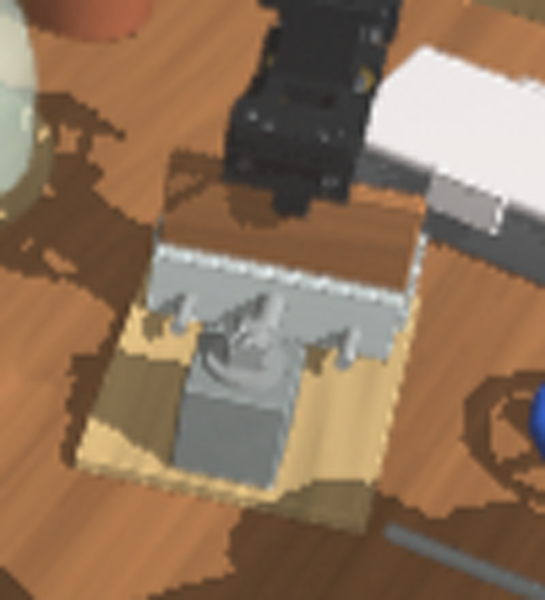

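Emit:
step_arm --pt "-1 0 0 0.001 0" --pt "-1 0 0 0.001 0" --pt "-1 0 0 0 0"

```text
time_s: 10.1
tool_pos: [0.5492, -0.2677, 0.0875]
orientation: [0.0, 0.992, 0.127, 0.0]
contact_force: [-4.7, 1.7, 11.3]
width: 0.0137
```

```bash
python3 - <<'E'
from h import *
plan((.5496,-.2679,.0876),14.5)
E
```

```text
t 10.1 pos [ 0.5492 -0.2677  0.0875] phi 14.55 w 0.0137 F [-4.7  1.7 11.3] M [0.42 0.82 0.02] j6 0.67
tilt z 0.0002
need tx 0.0003 ty 0.0003 tz -0.0001 twist 0.0006
```

Emit:
step_arm --pt "-1 0 0 -0.0015 0" --pt "0 0 0 0 0" --pt "0 0 0 0 0" --pt "0 0 0 0 0" --pt "0 0 0 0 0" --pt "0 0 0 -0.02 0" --pt "1 0 0 -0.04 0" --pt "1 0 0 -0.04 0" --pt "1 0 0 -0.03 0" --pt "1 0 0 0 0"

```text
time_s: 11.1
tool_pos: [0.5515, -0.2689, 0.2229]
orientation: [0.003, 0.992, 0.127, 0.003]
contact_force: [-0.1, -0.5, 0.7]
width: 0.0737
```

```bash
python3 - <<'E'
from h import *
plan((.65,.12,.215),14.5)
s=cap('side','side9');crop(s,'s9',280,80,380,190)
a=np.radians(14.5);d=np.array([np.cos(a),np.sin(a)]);n=np.array([-np.sin(a),np.cos(a)])
c=cloud(s).reshape(-1,3);c=c[~np.isnan(c[:,2])];D=c[:,:2]@d;N=c[:,:2]@n
m=(abs(N+.39)<.03)&(abs(D-.463)<.1)&(c[:,2]>.065)&(c[:,2]<.13)
print(np.percentile(c[m,2],99.5),np.percentile(D[m],[1,99]))
f=m&(c[:,2]<.112)&(abs(D-.465)<.07);A=np.c_[D[f]-.465,c[f,2]-.09,np.ones(f.sum())]
x=np.linalg.lstsq(A,N[f],rcond=None)[0]; r=N[f]-A@x; k=abs(r)<.003
x=np.linalg.lstsq(A[k],N[f][k],rcond=None)[0]; print('face N= %.4f slopeD(deg) %.2f slopez(deg) %.2f'%(x[2],np.degrees(x[0]),np.degrees(x[1])),k.sum())
E
```

```text
t 11.1 pos [ 0.5515 -0.2689  0.2229] phi 14.56 w 0.0737 F [-0.1 -0.5  0.7] M [ 0.03  0.   -0.04] j6 0.67
tilt z 0.0076
need tx 0.1931 ty -0.3517 tz 0.0079 twist 0.0007
scale 5.454545454545454
0.11910046555260205 [0.39381463 0.53961911]
face N= -0.3897 slopeD(deg) -0.02 slopez(deg) -0.24 468
```

View pics/s9.png

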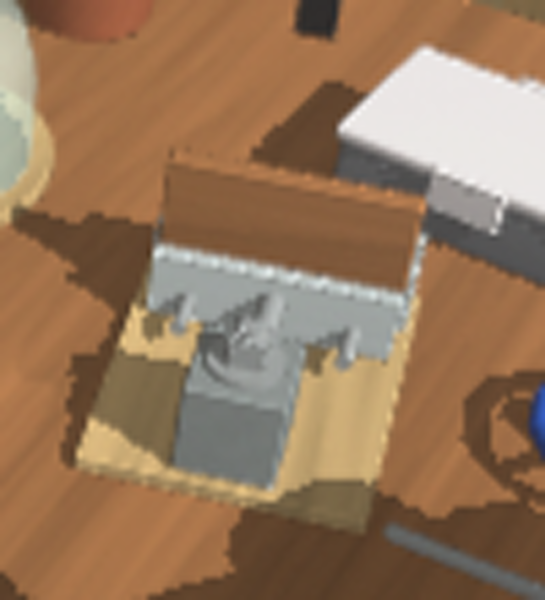

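```bash
cat > wheel.py <<'E'
from h import *
from scipy.optimize import least_squares
def wheel(tag,c0=(.652,.12),h=0.):
    c=cloud(load(tag)).reshape(-1,3);c=c[~np.isnan(c[:,2])]
    r=np.hypot(c[:,0]-c0[0],c[:,1]-c0[1])
    m=(c[:,2]>.029+h)&(c[:,2]<.042+h)&(r>.045)&(r<.075); q=c[m]
    # rim annulus mid-radius from fit of top ring points
    f=lambda x:np.hypot(q[:,0]-x[0],q[:,1]-x[1])-x[2]
    s=least_squares(f,[*c0,.06],loss='soft_l1',f_scale=.002).x
    ang=np.degrees(np.arctan2(q[:,1]-s[1],q[:,0]-s[0])); print(tag,'rim',s.round(4),len(q),'cover',len(np.unique((ang//20))))
    m=(c[:,2]>.058+h)&(c[:,2]<.066+h)&(r<.03); b=c[m]; R=cv2.minAreaRect(b[:,:2].astype(np.float32)); print(' block',b.mean(0).round(4),len(b),R)
    m=(c[:,2]>.090+h)&(c[:,2]<.102+h)&(r<.08)&(r>.03); k=c[m]; e=(k.min(0)+k.max(0))/2; print(' handle',k.mean(0).round(4),e.round(4),len(k))
    for cc in (s[:2],R[0]): 
        v=e[:2]-np.array(cc); print(' yaw',np.degrees(np.arctan2(v[1],v[0])).round(1),'r',np.hypot(*v).round(4))
if __name__=='__main__':
    wheel('side0');wheel('top0')
    import os
    wheel('side9')
E
python3 wheel.py
```

```text
side0 rim [0.6545 0.123  0.057 ] 451 cover 18
 block [0.6551 0.1221 0.061 ] 70 ((0.6556731462478638, 0.1213635802268982), (0.02482473850250244, 0.028700077906250954), 59.1688232421875)
 handle [0.6291 0.0774 0.0945] [0.6297 0.0768 0.0939] 32
 yaw -118.3 r 0.0525
 yaw -120.3 r 0.0516
top0 rim [0.6505 0.1199 0.0571] 495 cover 18
 block [0.6512 0.1207 0.0607] 74 ((0.6513030529022217, 0.12084749341011047), (0.02561386115849018, 0.026461008936166763), 63.56341552734375)
 handle [0.6251 0.0751 0.0948] [0.6259 0.075  0.0951] 38
 yaw -118.7 r 0.0512
 yaw -119.0 r 0.0525
side9 rim [0.6546 0.123  0.057 ] 452 cover 17
 block [0.6554 0.1223 0.061 ] 69 ((0.6558775901794434, 0.1214417964220047), (0.026521047577261925, 0.02792045846581459), 59.94197463989258)
 handle [0.6292 0.0777 0.0945] [0.6294 0.0764 0.0945] 32
 yaw -118.4 r 0.053
 yaw -120.5 r 0.0523
```

Emit:
step_arm --pt "0 0 0 0 -0.086" --pt "0 0 0 0 -0.086" --pt "0 0 0 0 -0.086" --pt "0 0 0 0 -0.086" --pt "0 0 0 0 -0.086" --pt "0 0 0 0 -0.086" --pt "0 0.0436 -0.0111 0 0" --pt "0 0.0436 -0.0111 0 0" --pt "0 0.0436 -0.0111 0 0" --pt "0 0.0436 -0.0111 0 0" --pt "0 0.0436 -0.0111 0 0" --pt "0 0.0436 -0.0111 0 0" --pt "0 0.0436 -0.0111 0 0" --pt "0 0.0436 -0.0111 0 0" --pt "0 0.0436 -0.0111 0 0" --pt "0 0 0 0.04 0" --pt "0 0 0 0.04 0" --pt "0 0 0 0.015 0" --pt "0 0 0 0 0" --pt "0 0 0 0 0"

```text
time_s: 13.15
tool_pos: [0.6524, 0.124, 0.1227]
orientation: [0.0, 0.862, 0.507, 0.0]
contact_force: [0.2, -0.2, 0.3]
width: 0.0438
```

```bash
python3 - <<'E'
from h import *
plan((.6545,.1222,.067),61)
s=cap('side','side10');crop(s,'s10',190,120,290,230)
plan((.6545,.1222,.067),61)
E
```

```text
t 13.15 pos [0.6524 0.124  0.1227] phi 60.95 w 0.0438 F [ 0.2 -0.2  0.3] M [ 0.   -0.04  0.03] j6 0.52
tilt z 0.0004
need tx -0.0006 ty 0.0027 tz 0.0557 twist -0.0005
scale 5.454545454545454
t 13.2 pos [0.6533 0.1241 0.124 ] phi 60.95 w 0.0441 F [-0.4 -0.2  1.2] M [ 0.02 -0.03  0.01] j6 0.52
tilt z 0.0026
need tx -0.0010 ty 0.0020 tz 0.0570 twist -0.0005
```

View pics/s10.png

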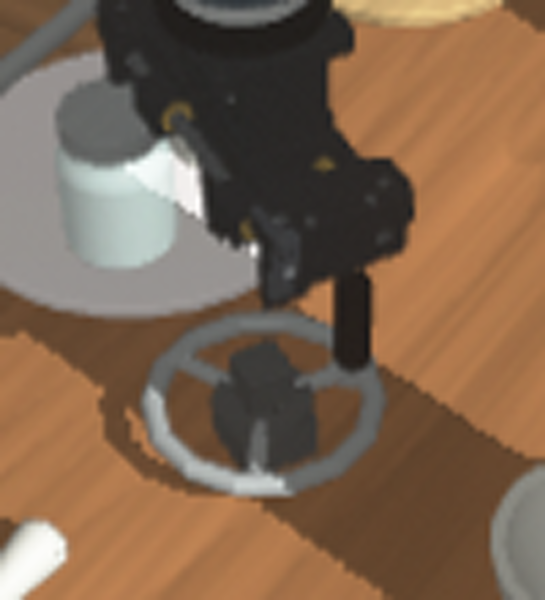

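Emit:
step_arm --pt "0 -0.0008 0.0023 0.02 0" --pt "0 0 0 0.02 0" --pt "0 0 0 0.012 0" --pt "0 0 0 0.004 0" --pt "0 0 0 0 0" --pt "0 0 0 0 0"

```text
time_s: 13.8
tool_pos: [0.6545, 0.1226, 0.0675]
orientation: [0.0, 0.862, 0.507, 0.001]
contact_force: [-0.6, -0.1, -0.0]
width: 0.044
```

```bash
python3 - <<'E'
from h import *
plan((.6545,.1222,.067),61)
s=cap('side','side11');crop(s,'s11',190,120,290,230)
q=toolpts(s,arm.read_state())
r=q[(abs(q[:,0])<.014)&(abs(q[:,1])<.045)&(abs(q[:,1])>.018)&(q[:,2]<.03)]
print(np.histogram(r[:,2],bins=np.arange(-.1,.04,.01))[0])
plan((.6545,.1222,.067),61)
E
```

```text
t 13.8 pos [0.6545 0.1226 0.0675] phi 60.99 w 0.044 F [-0.6 -0.1 -0. ] M [ 0.02  0.02 -0.02] j6 0.51
tilt z 0.002
need tx -0.0004 ty 0.0002 tz 0.0005 twist -0.0002
scale 5.454545454545454
[7 2 3 2 7 6 4 2 6 0 0 0 4 0]
t 13.85 pos [0.6545 0.1226 0.0675] phi 60.99 w 0.044 F [ 0.2 -0.3  0.3] M [-0.   -0.03 -0.01] j6 0.51
tilt z 0.0022
need tx -0.0004 ty 0.0002 tz 0.0005 twist -0.0002
```

View pics/s11.png

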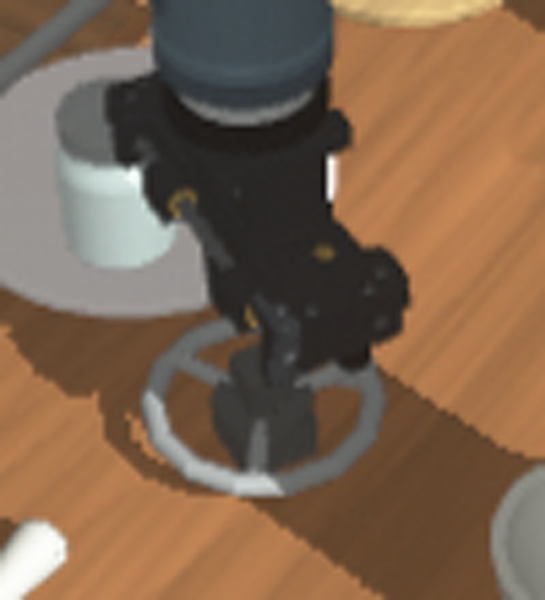

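Emit:
step_arm --pt "-1 0 0 0 0" --pt "-1 0 0 0 0" --pt "-1 0 0 0 0" --pt "-1 0 0 0 0" --pt "-1 0 0 0 0" --grip_force 10

```text
time_s: 14.35
tool_pos: [0.6536, 0.1226, 0.0661]
orientation: [0.0, 0.862, 0.507, 0.0]
contact_force: [0.0, 0.2, 0.4]
width: 0.0058
```

```bash
python3 - <<'E'
from h import *
plan((.6545,.1222,.067),61)
E
```

```text
t 14.35 pos [0.6536 0.1226 0.0661] phi 60.99 w 0.0058 F [0.  0.2 0.4] M [-0.11 -0.05  0.02] j6 0.51
tilt z 0.0
need tx 0.0000 ty 0.0010 tz -0.0009 twist -0.0001
```

Emit:
step_arm --pt "0 0 0 0 0" --pt "0 0 0.001 0 0" --pt "0 0 0 0 0" --pt "0 0 0 0 0" --pt "0 0 0 0 0" --pt "0 0 0 0.012 0" --pt "0 0 0 0.01 0" --pt "0 0 0 0.006 0" --pt "0 0 0 0 0" --pt "0 0 0 0 0"

```text
time_s: 15.35
tool_pos: [0.6543, 0.1222, 0.0376]
orientation: [-0.0, 0.862, 0.507, -0.0]
contact_force: [-0.2, 0.1, 0.4]
width: 0.044
```

```bash
python3 - <<'E'
from h import *
plan((.6545,.1222,.031),61)
s=cap('side','side12');crop(s,'s12',190,120,290,230)
plan((.6545,.1222,.031),61)
E
```

```text
t 15.35 pos [0.6543 0.1222 0.0376] phi 60.99 w 0.044 F [-0.2  0.1  0.4] M [-0.03 -0.08 -0.01] j6 0.51
tilt z -0.0008
need tx 0.0002 ty 0.0002 tz 0.0066 twist -0.0001
scale 5.454545454545454
t 15.4 pos [0.6546 0.1222 0.0381] phi 60.99 w 0.0446 F [ 0.7 -0.3 -0. ] M [-0.02 -0.05  0.01] j6 0.51
tilt z 0.0
need tx -0.0000 ty -0.0001 tz 0.0071 twist -0.0001
```

View pics/s12.png

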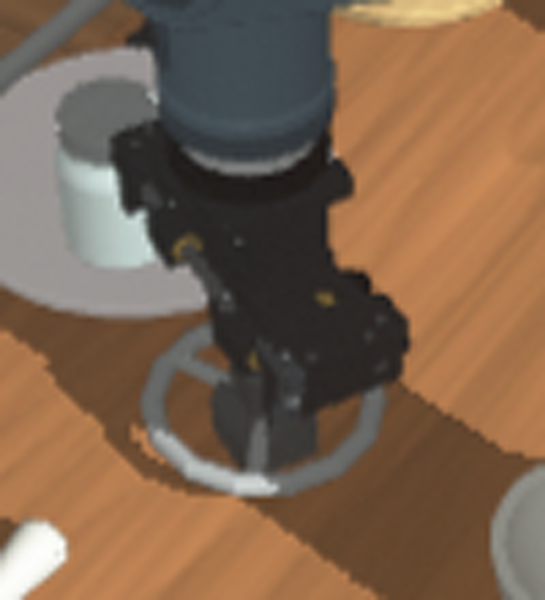

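Emit:
step_arm --pt "0 0 0 0.003 0" --pt "0 0 0 0.002 0" --pt "0 0 0 0.001 0" --pt "0 0 0 0 0"

```text
time_s: 15.8
tool_pos: [0.6544, 0.1222, 0.032]
orientation: [-0.0, 0.862, 0.507, -0.0]
contact_force: [0.2, 0.9, 0.5]
width: 0.0437
```

```bash
python3 - <<'E'
from h import *
plan((.6545,.1222,.031),61)
E
```

```text
t 15.8 pos [0.6544 0.1222 0.032 ] phi 60.99 w 0.0437 F [0.2 0.9 0.5] M [ 0.01 -0.05 -0.09] j6 0.51
tilt z -0.0002
need tx 0.0001 ty 0.0001 tz 0.0010 twist -0.0001
```

Emit:
step_arm --pt "-1 0 0 0 0" --pt "-1 0 0 0 0" --pt "-1 0 0 0 0" --pt "-1 0 0 0 0" --pt "-1 0 0 0 0" --grip_force 15

```text
time_s: 16.3
tool_pos: [0.6549, 0.1221, 0.0324]
orientation: [0.0, 0.862, 0.507, 0.0]
contact_force: [3.1, 0.4, 0.1]
width: 0.0261
```

```bash
python3 - <<'E'
from h import *
plan((.6545,.1222,.031),61)
E
```

```text
t 16.3 pos [0.6549 0.1221 0.0324] phi 60.99 w 0.0261 F [3.1 0.4 0.1] M [-0.1  -0.38 -0.03] j6 0.51
tilt z 0.001
need tx -0.0001 ty -0.0004 tz 0.0014 twist -0.0002
```

Emit:
step_arm --pt "-1 0 0 0 0" --pt "-1 0 0 -0.005 0" --pt "-1 0 0 -0.015 0" --pt "-1 0 0 -0.03 0" --pt "-1 0 0 -0.04 0" --pt "-1 0 0 -0.04 0" --pt "-1 0 0 -0.01 0" --pt "-1 0 0 0 0" --grip_force 45

```text
time_s: 17.1
tool_pos: [0.6556, 0.1223, 0.1746]
orientation: [0.001, 0.862, 0.507, 0.002]
contact_force: [0.6, 0.5, -3.9]
width: 0.0255
```

```bash
cat > spin.py <<'E'
from h import *
from scipy.optimize import minimize
P={}
for tag in('side0','side7','side8','side9','side12','top0','top7'):
    c=cloud(load(tag)).reshape(-1,3);c=c[~np.isnan(c[:,2])]
    c0=np.array([.520,-.1464]) if 's'==tag[0] else np.array([.5165,-.148])
    m=(np.hypot(*(c[:,:2]-c0).T)<.02)&(c[:,2]>.085)&(c[:,2]<.108); q=c[m]
    P.setdefault(tag[:3],[]).append(q)
    lo=q[q[:,2]<.0965]; hi=q[q[:,2]>.098]
    print(tag,len(lo),len(hi),cv2.minAreaRect(lo[:,:2].astype(np.float32)),cv2.minAreaRect(hi[:,:2].astype(np.float32)))
for k,v in P.items():
    q=np.vstack(v); lo=q[q[:,2]<.0965];hi=q[q[:,2]>.099]
    def cost(x,pts,h):
        a=x[2]; d=pts[:,:2]-x[:2]; u=d[:,0]*np.cos(a)+d[:,1]*np.sin(a); w=-d[:,0]*np.sin(a)+d[:,1]*np.cos(a)
        return np.maximum(abs(u),abs(w))-h
    for name,pts,face in(('lo',lo,1),('hi',hi,0)):
      best=[]
      for a in range(0,90,3):
        x0=[*(pts[:,:2].min(0)+pts[:,:2].max(0))/2,np.radians(a)]
        if face: f=lambda x:np.minimum(cost(x,pts,.010)**2,.003**2).sum()*1e6   # on faces
        else: f=lambda x:(np.maximum(cost(x,pts,x[3]),0)**2).sum()*1e6/len(pts)+ (x[3]*1e3)**2*.02
        if not face: x0=x0+[.009]
        r=minimize(f,x0,method='Nelder-Mead',options=dict(xatol=1e-5,fatol=1e-6,maxiter=2000)); best.append((r.fun,np.degrees(r.x[2])%90,r.x[:2].round(4),r.x[3:]))
      best.sort(key=lambda b:b[0]); print(k,name,len(pts),best[:3])
E
python3 spin.py
```

```text
side0 22 21 ((0.5154017210006714, -0.14404171705245972), (0.027726611122488976, 0.013829843141138554), 58.9556999206543) ((0.520629346370697, -0.14621497690677643), (0.017351651564240456, 0.016995694488286972), 17.838491439819336)
side7 28 22 ((0.5193315744400024, -0.14564745128154755), (0.019442491233348846, 0.020594965666532516), 13.811565399169922) ((0.5199450254440308, -0.14753690361976624), (0.01603514328598976, 0.01420630607753992), 14.404479026794434)
side8 25 22 ((0.515617311000824, -0.14362481236457825), (0.024650873616337776, 0.014057963155210018), 51.948177337646484) ((0.5204820036888123, -0.14681552350521088), (0.015082594938576221, 0.017779266461730003), 24.64375877380371)
side9 20 22 ((0.5198734402656555, -0.1472717821598053), (0.01912074163556099, 0.022985680028796196), 15.357927322387695) ((0.5197046399116516, -0.14490103721618652), (0.01672120951116085, 0.01677430421113968), 12.297994613647461)
side12 22 22 ((0.5177865028381348, -0.13985426723957062), (0.018471937626600266, 0.006636105012148619), 25.96369743347168) ((0.5185673832893372, -0.14442078769207), (0.0149824
[... 1250 characters left out ...]
.float64(77.89584900599394), np.float64(15.592792404466715), array([ 0.5172, -0.1485]), array([], dtype=float64)), (np.float64(77.89584901320599), np.float64(15.592936563879405), array([ 0.5172, -0.1485]), array([], dtype=float64)), (np.float64(77.89584901705294), np.float64(15.592716895955848), array([ 0.5172, -0.1485]), array([], dtype=float64))]
top hi 56 [(np.float64(1.0975540474742094), np.float64(11.4198286550658), array([ 0.5164, -0.1477]), array([0.00695001])), (np.float64(1.0975540483959212), np.float64(11.41990721597371), array([ 0.5164, -0.1477]), array([0.00694999])), (np.float64(1.0975540484116717), np.float64(11.419566464744292), array([ 0.5164, -0.1477]), array([0.00695001]))]
```

Emit:
step_arm --pt "-1 0 0 0 0.0862" --pt "-1 0 0 0 0.0862" --pt "-1 0 0 0 0.0862" --pt "-1 0 0 0 0.0862" --pt "-1 0 0 0 0.0862" --pt "-1 0 0 0 0.0862" --pt "-1 -0.0248 0.0283 0 0" --pt "-1 -0.0248 0.0283 0 0" --pt "-1 -0.0248 0.0283 0 0" --pt "-1 -0.0248 0.0283 0 0" --pt "-1 -0.0248 0.0283 0 0" --pt "-1 -0.0248 0.0283 0 0" --pt "-1 -0.0248 0.0283 0 0" --pt "-1 -0.0248 0.0283 0 0" --pt "-1 0 0 0.01 0" --pt "-1 0 0 0 0" --pt "-1 0 0 0 0"

```text
time_s: 18.8
tool_pos: [0.5179, -0.1453, 0.1602]
orientation: [-0.001, 0.992, 0.126, -0.001]
contact_force: [0.7, 0.2, -3.7]
width: 0.0255
```

```bash
python3 - <<'E'
from h import *
plan((.5200,-.1465,.14),14.5)
s=cap('side','side13');crop(s,'s13',270,70,380,190)
t=cap('top','top13');crop(t,'t13',320,150,430,250)
plan((.5200,-.1465,.14),14.5)
from wheel import wheel
wheel('side13',(.52,-.1465),.132); wheel('top13',(.517,-.148),.132)
E
```

```text
t 18.8 pos [ 0.5179 -0.1453  0.1602] phi 14.46 w 0.0255 F [ 0.7  0.2 -3.7] M [-0.02 -0.05  0.03] j6 0.82
tilt z -0.0032
need tx 0.0018 ty 0.0017 tz 0.0202 twist -0.0005
scale 5.0
scale 6.0
t 18.9 pos [ 0.5188 -0.1454  0.1614] phi 14.52 w 0.0257 F [ 0.2  0.2 -3. ] M [ 0.02 -0.04 -0.01] j6 0.82
tilt z -0.001
need tx 0.0008 ty 0.0014 tz 0.0214 twist 0.0003
side13 rim [ 0.5169 -0.1419  0.0567] 236 cover 13
 block [ 0.5067 -0.1213  0.1925] 4 ((0.5067246556282043, -0.12132461369037628), (0.008251508697867393, 0.00132880883757025), 42.58232116699219)
 handle [ 0.4666 -0.1549  0.2236] [ 0.4667 -0.1552  0.2239] 21
 yaw -165.1 r 0.0519
 yaw -139.7 r 0.0524
top13 rim [ 0.5139 -0.1441  0.0579] 69 cover 5
 block [nan nan nan] 0 ((0.0, 0.0), (0.0, 0.0), 0.0)wheel.py:11: RuntimeWarning: Mean of empty slice.
  m=(c[:,2]>.058+h)&(c[:,2]<.066+h)&(r<.03); b=c[m]; R=cv2.minAreaRect(b[:,:2].astype(np.float32)); print(' block',b.mean(0).round(4),len(b),R)
  ret = um.true_divide(
Traceback (most recent call last):
  File "wheel.py", line 12, in wheel
    m=(c[:,2]>.090+h)&(c[:,2]<.102+h)&(r<.08)&(r>.03); k=c[m]; e=(k.min(0)+k.max(0))/2; print(' handle',k.mean(0).round(4),e.round(4),len(k))
                                                                  ~~~~~^^^
ValueError: zero-size array to reduction operation minimum which has no identity
```

View pics/s13.png

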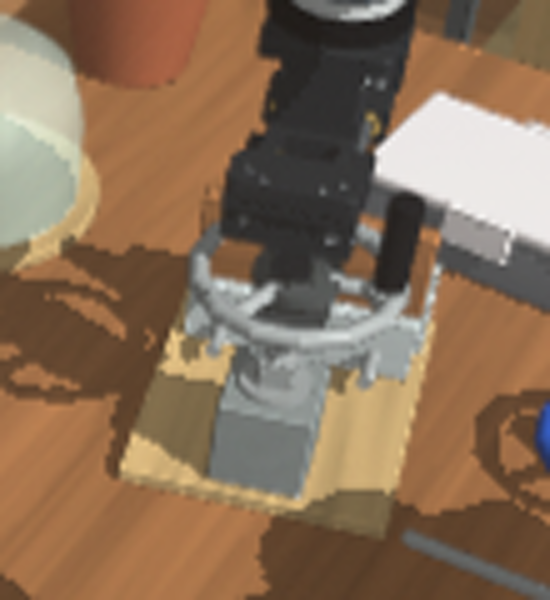

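View pics/t13.png

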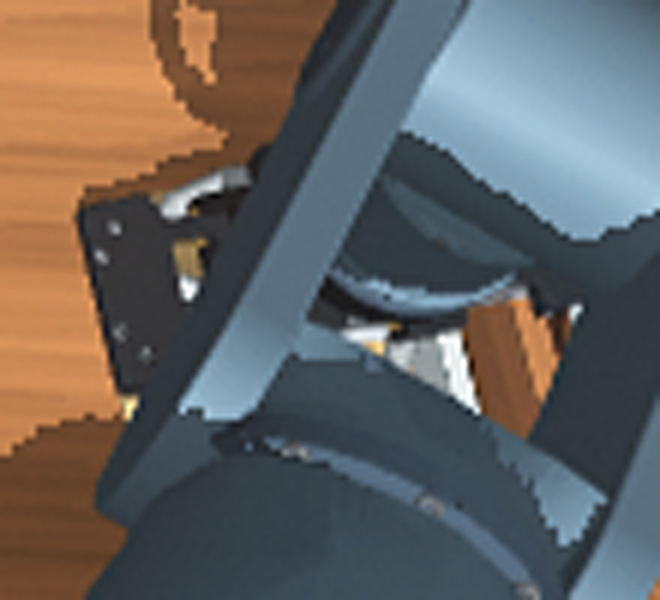

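Emit:
step_arm --pt "-1 0 0 0.01 0" --pt "-1 0 0 0.01 0" --pt "-1 0 0 0 0" --pt "-1 0 0 0 0" --pt "-1 0 0 0 0" --pt "-1 0 0 0 0"

```text
time_s: 19.5
tool_pos: [0.5191, -0.1467, 0.1425]
orientation: [0.0, 0.992, 0.126, 0.0]
contact_force: [-0.2, 0.4, -3.7]
width: 0.0258
```

```bash
python3 - <<'E'
from h import *
plan((.5200,-.1464,.14),14.5)
s=cap('side','side14');crop(s,'s14',290,100,360,170)
plan((.5200,-.1464,.14),14.5)
E
```

```text
t 19.5 pos [ 0.5191 -0.1467  0.1425] phi 14.44 w 0.0258 F [-0.2  0.4 -3.7] M [ 0.01 -0.01 -0.01] j6 0.82
tilt z 0.0006
need tx 0.0010 ty -0.0001 tz 0.0025 twist -0.0007
scale 8.571428571428571
t 19.55 pos [ 0.5191 -0.1467  0.1425] phi 14.44 w 0.026 F [ 0.   0.5 -3.3] M [ 0.02 -0.05 -0.04] j6 0.82
tilt z 0.0006
need tx 0.0010 ty -0.0001 tz 0.0025 twist -0.0007
```

View pics/s14.png

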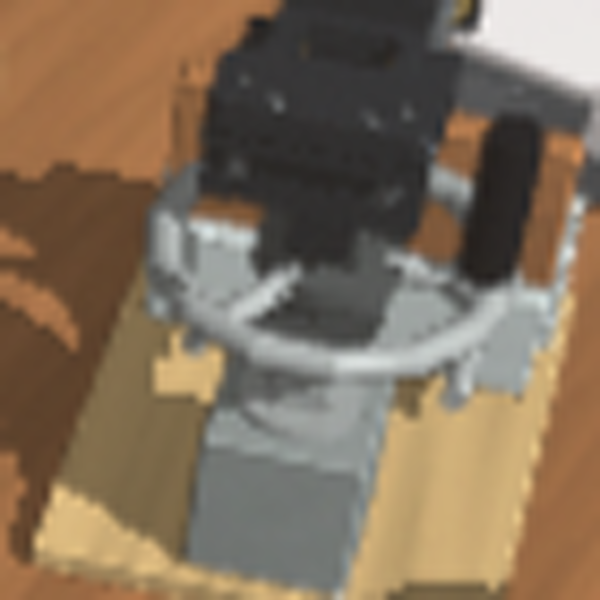

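Emit:
step_arm --pt "-1 0.001 0 0.003 0" --pt "-1 0 0 0.004 0" --pt "-1 0 0 0.003 0" --pt "-1 0 0 0.002 0" --pt "-1 0 0 0 0" --pt "-1 0 0 0 0"

```text
time_s: 20.15
tool_pos: [0.5198, -0.1463, 0.1301]
orientation: [-0.0, 0.992, 0.126, -0.0]
contact_force: [-0.6, -0.2, -3.6]
width: 0.0256
```

```bash
python3 - <<'E'
from h import *
plan((.5200,-.1464,.111),14.5)
E
```

```text
t 20.15 pos [ 0.5198 -0.1463  0.1301] phi 14.44 w 0.0256 F [-0.6 -0.2 -3.6] M [ 0.01 -0.04  0.04] j6 0.82
tilt z -0.0
need tx 0.0002 ty 0.0001 tz 0.0191 twist -0.0007
```

Emit:
step_arm --pt "-1 0 0 0.002 0" --pt "-1 0 0 0.002 0" --pt "-1 0 0 0.002 0" --pt "-1 0 0 0 0"

```text
time_s: 20.55
tool_pos: [0.5199, -0.1467, 0.124]
orientation: [0.0, 0.992, 0.126, 0.0]
contact_force: [0.2, -3.2, -5.0]
width: 0.026
```

```bash
python3 - <<'E'
from h import *
plan((.5200,-.1464,.111),14.5)
E
```

```text
t 20.55 pos [ 0.5199 -0.1467  0.124 ] phi 14.44 w 0.026 F [ 0.2 -3.2 -5. ] M [-0.49 -0.2   0.01] j6 0.82
tilt z 0.0004
need tx 0.0001 ty -0.0003 tz 0.0130 twist -0.0007
```

Emit:
step_arm --pt "-1 0 0.001 0.001 0" --pt "-1 0 0 0.003 0" --pt "-1 0 0 0.003 0" --pt "-1 0 0 0 0"

```text
time_s: 20.95
tool_pos: [0.5196, -0.1471, 0.1164]
orientation: [-0.0, 0.992, 0.126, -0.0]
contact_force: [0.3, -0.7, -3.8]
width: 0.0257
```

```bash
python3 - <<'E'
from h import *
plan((.5200,-.1464,.111),14.5)
E
```

```text
t 20.95 pos [ 0.5196 -0.1471  0.1164] phi 14.44 w 0.0257 F [ 0.3 -0.7 -3.8] M [-0.12 -0.01  0.  ] j6 0.82
tilt z -0.0008
need tx 0.0005 ty -0.0006 tz 0.0054 twist -0.0007
```

Emit:
step_arm --pt "-1 0 0 0.003 0" --pt "-1 0 0 0.002 0" --pt "-1 0 0 0.001 0" --pt "-1 0 0 0 0"

```text
time_s: 21.35
tool_pos: [0.52, -0.1472, 0.1113]
orientation: [-0.0, 0.992, 0.126, -0.0]
contact_force: [-0.8, 0.5, -1.4]
width: 0.0256
```

```bash
python3 - <<'E'
from h import *
plan((.5200,-.1464,.111),14.5)
E
```

```text
t 21.35 pos [ 0.52   -0.1472  0.1113] phi 14.44 w 0.0256 F [-0.8  0.5 -1.4] M [ 0.21  0.24 -0.03] j6 0.82
tilt z -0.0002
need tx 0.0002 ty -0.0007 tz 0.0003 twist -0.0006
```

Emit:
step_arm --pt "0 0 0 0 0" --pt "0 0 0 0 0" --pt "0 0 0 0 0" --pt "0 0 0 0 0" --pt "0 0 0 -0.01 0" --pt "0 0 0 -0.03 0" --pt "0 0 0 -0.03 0" --pt "0 0 0 -0.01 0" --pt "0 0 0 0 0" --pt "0 0 0 0 0"

```text
time_s: 22.35
tool_pos: [0.5195, -0.147, 0.1903]
orientation: [-0.0, 0.992, 0.126, -0.0]
contact_force: [-0.5, -0.3, -0.9]
width: 0.044
```

```bash
python3 - <<'E'
from h import *
plan((.5200-.0503,-.147-.013,.1305),14.5)
s=cap('side','side15');crop(s,'s15',280,80,370,180)
plan((.5200-.0503,-.147-.013,.1305),14.5)
from wheel import wheel
wheel('side15',(.52,-.147),.079)
E
```

```text
t 22.35 pos [ 0.5195 -0.147   0.1903] phi 14.44 w 0.044 F [-0.5 -0.3 -0.9] M [ 0.01  0.01 -0.  ] j6 0.82
tilt z -0.0008
need tx -0.0515 ty 0.0001 tz 0.0598 twist -0.0007
scale 6.0
t 22.4 pos [ 0.5192 -0.1469  0.1896] phi 14.44 w 0.0443 F [-0.1 -0.   0. ] M [-0.01 -0.05 -0.05] j6 0.82
tilt z -0.002
need tx -0.0512 ty 0.0004 tz 0.0591 twist -0.0007
side15 rim [ 0.5185 -0.1441  0.057 ] 371 cover 18
 block [ 0.5188 -0.1452  0.14  ] 54 ((0.5194870233535767, -0.14600777626037598), (0.02609998546540737, 0.029441827908158302), 10.480798721313477)
 handle [ 0.4691 -0.1576  0.1733] [ 0.4689 -0.1575  0.1728] 30
 yaw -164.8 r 0.0513
 yaw -167.2 r 0.0519
```

View pics/s15.png

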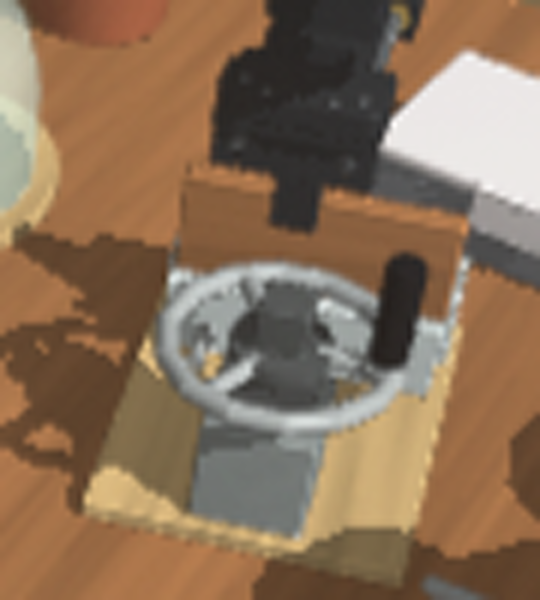

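Emit:
step_arm --pt "0 -0.025 0 0 0" --pt "0 -0.0265 0 0 0" --pt "0 0 0 0 0" --pt "0 0 0 0.02 0" --pt "0 0 0 0.02 0" --pt "0 0 0 0.015 0" --pt "0 0 0 0.004 0" --pt "0 0 0 0 0" --pt "0 0 0 0 0"

```text
time_s: 23.3
tool_pos: [0.4706, -0.1602, 0.1324]
orientation: [0.0, 0.992, 0.126, 0.0]
contact_force: [0.8, 0.0, -0.3]
width: 0.0439
```

```bash
python3 - <<'E'
from h import *
plan((.5200-.0503,-.147-.013,.1305),14.5)
s=cap('side','side16');crop(s,'s16',280,80,370,180)
E
```

```text
t 23.3 pos [ 0.4706 -0.1602  0.1324] phi 14.45 w 0.0439 F [ 0.8  0.  -0.3] M [ 0.01 -0.01 -0.02] j6 0.75
tilt z 0.0004
need tx -0.0008 ty -0.0004 tz 0.0019 twist -0.0006
scale 6.0
```

View pics/s16.png

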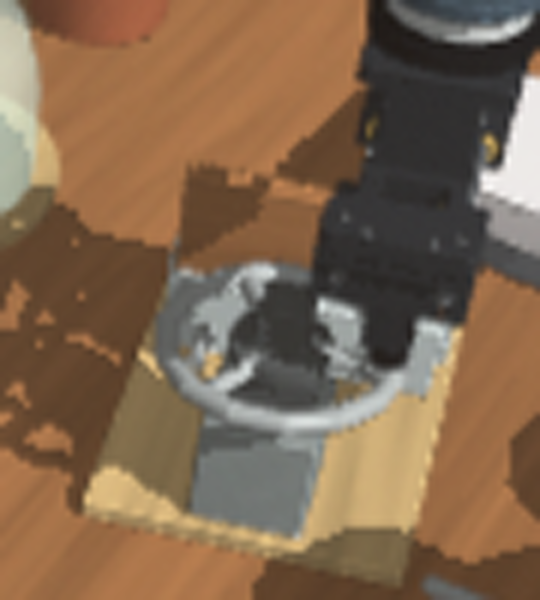

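Now gently close on the handle.

Emit:
step_arm --pt "-1 -0.0005 0 0 0" --pt "-1 0 0 0 0" --pt "-1 0 0 0 0" --pt "-1 0 0 0 0" --pt "-1 0 0 0 0" --grip_force 12

```text
time_s: 23.85
tool_pos: [0.4698, -0.1604, 0.1324]
orientation: [0.0, 0.992, 0.126, 0.0]
contact_force: [0.1, -0.7, 2.3]
width: 0.0197
```

```bash
python3 - <<'E'
from h import *
plan((.5200-.0503,-.147-.013,.1305),14.5)
E
```

```text
t 23.85 pos [ 0.4698 -0.1604  0.1324] phi 14.44 w 0.0197 F [ 0.1 -0.7  2.3] M [ 0.07  0.1  -0.04] j6 0.75
tilt z 0.0004
need tx 0.0000 ty -0.0004 tz 0.0019 twist -0.0006
```

Emit:
step_arm --pt "-1 0.0025 -0.0161 0 0" --pt "-1 0.0074 -0.0145 0 0" --pt "-1 0.0115 -0.0115 0 0" --pt "-1 0.0145 -0.0074 0 0" --pt "-1 0.0161 -0.0025 0 0" --pt "-1 0 0 0 0"

```text
time_s: 24.45
tool_pos: [0.5082, -0.0965, 0.132]
orientation: [0.001, 0.992, 0.126, 0.0]
contact_force: [1.1, -2.4, -0.6]
width: 0.0194
```

```bash
cat > ang.py <<'E'
from h import *
def ang(c=(.5200,-.147)):
    s,p,phi=pose(); a=np.radians(14.45); v=p[:2]-np.array(c)
    tx=np.cos(a)*v[0]+np.sin(a)*v[1]; ty=np.sin(a)*v[0]-np.cos(a)*v[1]
    th=np.degrees(np.arctan2(ty,tx))%360; r=np.hypot(tx,ty)
    F=s['contact_force'];fx=np.cos(a)*F[0]+np.sin(a)*F[1]; fy=np.sin(a)*F[0]-np.cos(a)*F[1]
    t=np.radians(th); print('t %.2f th %.2f r %.4f  Ftan(cw+) %.2f Frad %.2f Fz %.1f w %.4f z %.4f'%(s['time_s'],th,r,-np.sin(t)*fx+np.cos(t)*fy,np.cos(t)*fx+np.sin(t)*fy,F[2],s['width'],p[2]))
    tx52,ty52=.052*np.cos(t),.052*np.sin(t)
    print('tool-frame rel center (%.4f,%.4f)'%(tx,ty))
if __name__=='__main__': ang()
E
python3 ang.py
```

```text
t 24.45 th 271.29 r 0.0518  Ftan(cw+) 0.51 Frad -2.56 Fz -0.6 w 0.0194 z 0.1320
tool-frame rel center (0.0012,-0.0518)
```

Emit:
step_arm --pt "-1 0.0161 0.0025 0 0" --pt "-1 0.0145 0.0074 0 0" --pt "-1 0.0115 0.0115 0 0" --pt "-1 0.0074 0.0145 0 0" --pt "-1 0.0025 0.0161 0 0" --pt "-1 -0.0025 0.0161 0 0" --pt "-1 -0.0074 0.0145 0 0" --pt "-1 -0.0115 0.0115 0 0" --pt "-1 -0.0145 0.0074 0 0" --pt "-1 -0.0161 0.0025 0 0" --pt "-1 0 0 0 0"

```text
time_s: 25.55
tool_pos: [0.5303, -0.1997, 0.1324]
orientation: [0.001, 0.992, 0.125, -0.001]
contact_force: [-0.9, -2.2, 4.3]
width: 0.0196
```

```bash
python3 - <<'E'
from ang import *
ang(); s=cap('side','side17');crop(s,'s17',280,80,380,180); ang()
E
```

```text
t 25.55 th 93.40 r 0.0537  Ftan(cw+) 1.26 Frad 2.00 Fz 4.3 w 0.0196 z 0.1324
tool-frame rel center (-0.0032,0.0536)
scale 6.0
t 25.60 th 92.84 r 0.0536  Ftan(cw+) 1.01 Frad 3.13 Fz 5.6 w 0.0198 z 0.1325
tool-frame rel center (-0.0027,0.0535)
```

View pics/s17.png

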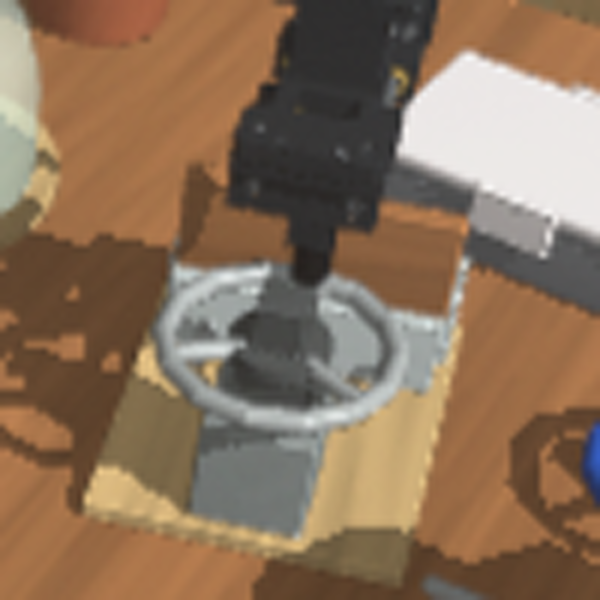

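Emit:
step_arm --pt "-1 -0.0161 -0.0025 0 0" --pt "-1 -0.0145 -0.0074 0 0" --pt "-1 -0.0115 -0.0115 0 0" --pt "-1 -0.0074 -0.0145 0 0" --pt "-1 -0.0025 -0.0161 0 0" --pt "-1 0.0025 -0.0161 0 0" --pt "-1 0.0074 -0.0145 0 0" --pt "-1 0.0115 -0.0115 0 0" --pt "-1 0 0 0 0" --pt "-1 0 0 0 0"

```text
time_s: 26.6
tool_pos: [0.4796, -0.1132, 0.1318]
orientation: [-0.0, 0.992, 0.126, -0.001]
contact_force: [1.7, -0.9, 0.4]
width: 0.0193
```

```bash
python3 - <<'E'
from ang import *
ang()
E
```

```text
t 26.60 th 234.38 r 0.0527  Ftan(cw+) 0.40 Frad -1.88 Fz 0.4 w 0.0193 z 0.1318
tool-frame rel center (-0.0307,-0.0429)
```

Emit:
step_arm --pt "-1 0.003 -0.002 0 0" --pt "-1 0.0031 -0.0018 0 0" --pt "-1 0 0 0 0"

```text
time_s: 26.9
tool_pos: [0.4847, -0.1088, 0.132]
orientation: [-0.0, 0.992, 0.126, -0.0]
contact_force: [0.0, -0.8, 1.2]
width: 0.0195
```

```bash
python3 ang.py
```

```text
t 26.90 th 241.74 r 0.0520  Ftan(cw+) -0.53 Frad -0.58 Fz 1.2 w 0.0195 z 0.1320
tool-frame rel center (-0.0246,-0.0458)
```

Emit:
step_arm --pt "-1 0.0033 -0.0016 0 0" --pt "-1 0.0034 -0.0013 0 0" --pt "-1 0 0 0 0"

```text
time_s: 27.2
tool_pos: [0.4908, -0.1042, 0.132]
orientation: [-0.0, 0.992, 0.126, -0.0]
contact_force: [0.3, -1.3, 1.4]
width: 0.0197
```

```bash
python3 ang.py
```

```text
t 27.20 th 250.13 r 0.0518  Ftan(cw+) -0.55 Frad -1.26 Fz 1.4 w 0.0197 z 0.1320
tool-frame rel center (-0.0176,-0.0487)
```

Emit:
step_arm --pt "-1 0.0035 -0.0011 0 0" --pt "-1 0.0035 -0.0009 0 0" --pt "-1 0 0 0 0"

```text
time_s: 27.5
tool_pos: [0.4972, -0.1006, 0.1321]
orientation: [-0.0, 0.992, 0.126, 0.0]
contact_force: [0.2, -0.8, 1.1]
width: 0.0198
```

```bash
python3 ang.py
```

```text
t 27.50 th 258.30 r 0.0517  Ftan(cw+) -0.22 Frad -0.79 Fz 1.1 w 0.0198 z 0.1321
tool-frame rel center (-0.0105,-0.0506)
```

Emit:
step_arm --pt "-1 0.0036 -0.0006 0 0" --pt "-1 0.0036 -0.0004 0 0" --pt "-1 0 0 0 0"

```text
time_s: 27.8
tool_pos: [0.504, -0.0978, 0.1321]
orientation: [-0.0, 0.992, 0.126, 0.0]
contact_force: [-0.1, -0.6, -0.1]
width: 0.0198
```

```bash
python3 ang.py
```

```text
t 27.80 th 266.37 r 0.0517  Ftan(cw+) -0.23 Frad -0.51 Fz -0.1 w 0.0198 z 0.1321
tool-frame rel center (-0.0033,-0.0516)
```

```bash
cat > jaw.py <<'E'
from h import *
def jaw(tag):
    a=np.radians(14.5);d=np.array([np.cos(a),np.sin(a)]);n=np.array([-np.sin(a),np.cos(a)])
    c=cloud(load(tag)).reshape(-1,3);c=c[~np.isnan(c[:,2])];D=c[:,:2]@d;N=c[:,:2]@n
    for z0,z1 in((.035,.05),):
        m=(c[:,2]>z0)&(c[:,2]<z1)&(N>-.41)&(N<-.36)&(abs(D-.465)<.08)
        o=[(round(x-.465,3)) for x in (D[m].min(),D[m].max())] if m.any() else None
        print(tag,'jaw back face N med %.4f'%np.median(N[m]),m.sum(),o)
    m=(c[:,2]>.054)&(c[:,2]<.064)&(N>-.41)&(N<-.36)&(abs(D-.465)<.08)
    print('   jaw top N pct',np.percentile(N[m],[2,25,50,75,98]).round(4),m.sum())
if __name__=='__main__':
    import sys
    for t in sys.argv[1:]: jaw(t)
E
python3 - <<'E'
from h import *
s=cap('side','side18');crop(s,'s18',280,80,380,180)
E
python3 jaw.py side0 side9 side15 side17 side18
```

```text
scale 6.0
side0 jaw back face N med -0.3769 243 [np.float64(-0.078), np.float64(0.077)]
   jaw top N pct [-0.4096 -0.3865 -0.3798 -0.3759 -0.3729] 171
side9 jaw back face N med -0.3757 178 [np.float64(-0.078), np.float64(0.076)]
   jaw top N pct [-0.3932 -0.3898 -0.3835 -0.3772 -0.3728] 237
side15 jaw back face N med -0.3763 71 [np.float64(-0.077), np.float64(0.074)]
   jaw top N pct [-0.393  -0.3889 -0.3817 -0.3763 -0.3738] 78
side17 jaw back face N med -0.3787 87 [np.float64(-0.078), np.float64(0.075)]
   jaw top N pct [-0.3933 -0.3899 -0.3842 -0.3786 -0.3757] 91
side18 jaw back face N med -0.3806 29 [np.float64(-0.078), np.float64(0.075)]
   jaw top N pct [-0.4076 -0.3909 -0.3867 -0.3804 -0.3778] 55
```

View pics/s18.png

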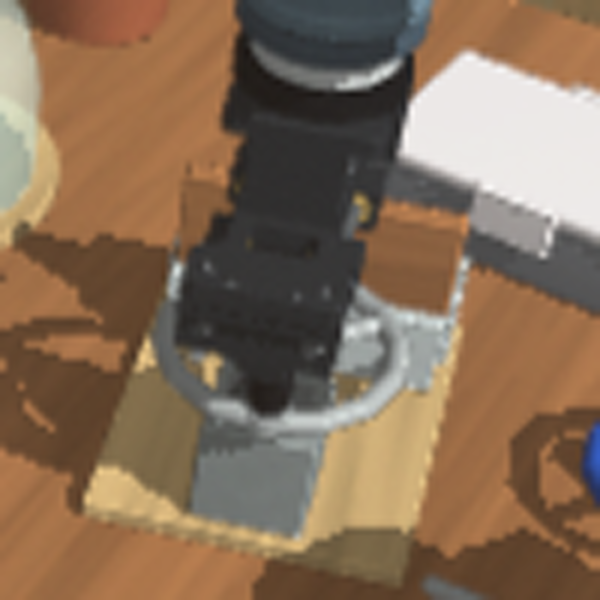

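Emit:
step_arm --pt "-1 0.0036 -0.0001 0 0" --pt "-1 0.0036 0.0001 0 0" --pt "-1 0 0 0 0"

```text
time_s: 28.15
tool_pos: [0.511, -0.0961, 0.1321]
orientation: [-0.0, 0.992, 0.126, 0.0]
contact_force: [-0.6, -1.2, 1.5]
width: 0.0197
```

```bash
python3 ang.py
```

```text
t 28.15 th 274.38 r 0.0517  Ftan(cw+) -0.75 Frad -1.06 Fz 1.5 w 0.0197 z 0.1321
tool-frame rel center (0.0039,-0.0515)
```

Emit:
step_arm --pt "-1 0.0036 0.0004 0 0" --pt "-1 0 0 0 0"

```text
time_s: 28.35
tool_pos: [0.5145, -0.0956, 0.1321]
orientation: [-0.0, 0.992, 0.126, 0.0]
contact_force: [0.0, -0.6, 0.8]
width: 0.0198
```

```bash
python3 ang.py
```

```text
t 28.35 th 278.33 r 0.0517  Ftan(cw+) -0.02 Frad -0.65 Fz 0.8 w 0.0198 z 0.1321
tool-frame rel center (0.0075,-0.0511)
```

Emit:
step_arm --pt "-1 0.0036 0.0006 0 0" --pt "-1 0.0035 0.0009 0 0" --pt "-1 0 0 0 0"

```text
time_s: 28.65
tool_pos: [0.5219, -0.0954, 0.1321]
orientation: [-0.0, 0.992, 0.126, 0.0]
contact_force: [-0.7, -0.9, 1.9]
width: 0.02
```

```bash
python3 ang.py
```

```text
t 28.65 th 286.50 r 0.0517  Ftan(cw+) -0.67 Frad -0.91 Fz 1.9 w 0.0200 z 0.1321
tool-frame rel center (0.0147,-0.0496)
```

Emit:
step_arm --pt "-1 0.0035 0.0011 0 0" --pt "-1 0.0034 0.0014 0 0" --pt "-1 0 0 0 0"

```text
time_s: 28.95
tool_pos: [0.5292, -0.0961, 0.1321]
orientation: [-0.0, 0.992, 0.126, 0.0]
contact_force: [-0.1, -0.5, 2.4]
width: 0.0194
```

```bash
python3 ang.py
```

```text
t 28.95 th 294.73 r 0.0517  Ftan(cw+) -0.02 Frad -0.46 Fz 2.4 w 0.0194 z 0.1321
tool-frame rel center (0.0216,-0.0470)
```

Emit:
step_arm --pt "-1 0.0033 0.0016 0 0" --pt "-1 0.0031 0.0018 0 0" --pt "-1 0 0 0 0"

```text
time_s: 29.25
tool_pos: [0.5363, -0.0979, 0.1322]
orientation: [0.0, 0.992, 0.126, 0.0]
contact_force: [-1.0, 1.0, 3.0]
width: 0.0193
```

```bash
python3 ang.py
```

```text
t 29.25 th 302.82 r 0.0517  Ftan(cw+) -1.23 Frad 0.61 Fz 3.0 w 0.0193 z 0.1322
tool-frame rel center (0.0280,-0.0435)
```

Emit:
step_arm --pt "-1 0.003 0.002 0 0" --pt "-1 0.0029 0.0022 0 0" --pt "-1 0 0 0 0"

```text
time_s: 29.55
tool_pos: [0.5431, -0.1006, 0.1322]
orientation: [0.0, 0.992, 0.126, 0.0]
contact_force: [-0.3, -0.2, 3.3]
width: 0.0194
```

```bash
python3 ang.py
```

```text
t 29.55 th 310.91 r 0.0518  Ftan(cw+) -0.17 Frad -0.26 Fz 3.3 w 0.0194 z 0.1322
tool-frame rel center (0.0339,-0.0392)
```

Emit:
step_arm --pt "-1 0.0027 0.0024 0 0" --pt "-1 0.0025 0.0026 0 0" --pt "-1 0 0 0 0"

```text
time_s: 29.85
tool_pos: [0.5494, -0.1043, 0.1322]
orientation: [0.0, 0.992, 0.126, 0.0]
contact_force: [0.0, 1.6, 3.9]
width: 0.0195
```

```bash
python3 ang.py
```

```text
t 29.85 th 318.98 r 0.0518  Ftan(cw+) -0.89 Frad 1.29 Fz 3.9 w 0.0195 z 0.1322
tool-frame rel center (0.0391,-0.0340)
```

Emit:
step_arm --pt "-1 0.0023 0.0028 0 0" --pt "-1 0.0021 0.0029 0 0" --pt "-1 0 0 0 0"

```text
time_s: 30.15
tool_pos: [0.5551, -0.1088, 0.1323]
orientation: [0.0, 0.992, 0.126, 0.0]
contact_force: [0.5, 1.0, 3.1]
width: 0.0197
```

```bash
python3 ang.py
```

```text
t 30.15 th 327.01 r 0.0519  Ftan(cw+) -0.31 Frad 1.09 Fz 3.1 w 0.0197 z 0.1323
tool-frame rel center (0.0435,-0.0283)
```

Emit:
step_arm --pt "-1 0.0019 0.0031 0 0" --pt "-1 0.0017 0.0032 0 0" --pt "-1 0 0 0 0"

```text
time_s: 30.45
tool_pos: [0.5602, -0.1141, 0.1324]
orientation: [0.0, 0.992, 0.126, 0.0]
contact_force: [1.2, 0.7, 5.4]
width: 0.0195
```

```bash
python3 ang.py
```

```text
t 30.45 th 335.15 r 0.0519  Ftan(cw+) 0.20 Frad 1.35 Fz 5.4 w 0.0195 z 0.1324
tool-frame rel center (0.0471,-0.0218)
```

Emit:
step_arm --pt "-1 0.0015 0.0033 -0.0005 0" --pt "-1 0.0012 0.0034 0 0" --pt "-1 0 0 0 0"

```text
time_s: 30.75
tool_pos: [0.5642, -0.1199, 0.1326]
orientation: [0.0, 0.992, 0.126, 0.0]
contact_force: [2.3, 1.4, 3.7]
width: 0.0196
```

```bash
python3 ang.py
```

```text
t 30.75 th 342.94 r 0.0518  Ftan(cw+) 0.04 Frad 2.71 Fz 3.7 w 0.0196 z 0.1326
tool-frame rel center (0.0495,-0.0152)
```

Emit:
step_arm --pt "-1 0.001 0.0035 0 0" --pt "-1 0.0008 0.0036 0 0" --pt "-1 0 0 0 0"

```text
time_s: 31.05
tool_pos: [0.5677, -0.1264, 0.1327]
orientation: [0.0, 0.992, 0.126, 0.0]
contact_force: [2.6, 1.2, 3.1]
width: 0.0191
```

```bash
python3 ang.py
```

```text
t 31.05 th 351.12 r 0.0519  Ftan(cw+) -0.08 Frad 2.86 Fz 3.1 w 0.0191 z 0.1327
tool-frame rel center (0.0513,-0.0080)
```

Emit:
step_arm --pt "-1 0.0007 0.0036 0 0" --pt "-1 0.0004 0.0036 0 0" --pt "-1 0 0 0 0"

```text
time_s: 31.35
tool_pos: [0.5704, -0.1332, 0.1326]
orientation: [0.0, 0.992, 0.126, 0.0]
contact_force: [0.8, 0.4, 2.5]
width: 0.0196
```

```bash
python3 ang.py
```

```text
t 31.35 th 359.10 r 0.0522  Ftan(cw+) -0.15 Frad 0.89 Fz 2.5 w 0.0196 z 0.1326
tool-frame rel center (0.0522,-0.0008)
```

Emit:
step_arm --pt "-1 0.0001 0.0036 0 0" --pt "-1 -0.0002 0.0036 0 0" --pt "-1 0 0 0 0"

```text
time_s: 31.65
tool_pos: [0.572, -0.1401, 0.1326]
orientation: [0.0, 0.992, 0.126, 0.0]
contact_force: [0.6, -0.3, 3.0]
width: 0.0195
```

```bash
python3 ang.py
```

```text
t 31.65 th 6.90 r 0.0524  Ftan(cw+) 0.34 Frad 0.56 Fz 3.0 w 0.0195 z 0.1326
tool-frame rel center (0.0521,0.0063)
```

Emit:
step_arm --pt "-1 -0.0006 0.0036 0 0" --pt "-1 -0.0009 0.0036 0 0" --pt "-1 0 0 0 0"

```text
time_s: 31.95
tool_pos: [0.5725, -0.1475, 0.1327]
orientation: [0.0, 0.992, 0.125, 0.0]
contact_force: [1.4, -0.3, 2.8]
width: 0.0193
```

```bash
python3 ang.py; python3 - <<'E'
from h import *
s=cap('side','side19');crop(s,'s19',280,80,380,180)
E
python3 jaw.py side19
```

```text
t 31.95 th 15.05 r 0.0525  Ftan(cw+) 0.30 Frad 1.37 Fz 2.8 w 0.0193 z 0.1327
tool-frame rel center (0.0507,0.0136)
scale 6.0
side19 jaw back face N med -0.3814 58 [np.float64(-0.077), np.float64(0.052)]
   jaw top N pct [-0.402  -0.392  -0.3882 -0.3826 -0.3793] 66
```

View pics/s19.png

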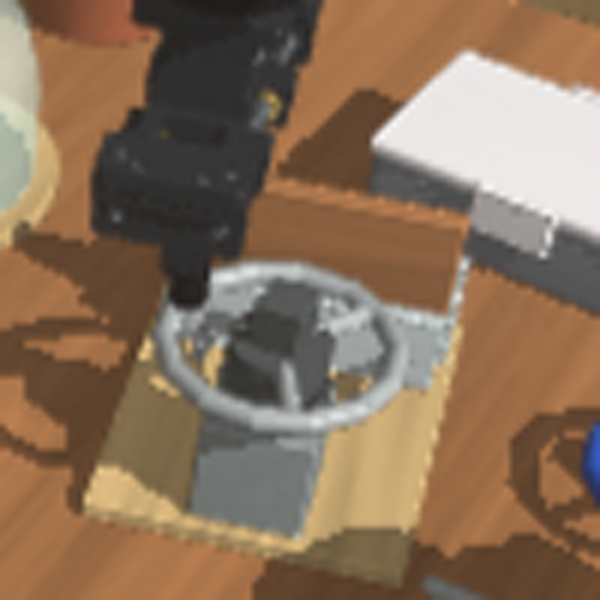

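Emit:
step_arm --pt "-1 -0.001 0.0035 0 0" --pt "-1 -0.0012 0.0034 0 0" --pt "-1 0 0 0 0"

```text
time_s: 32.3
tool_pos: [0.572, -0.1547, 0.1327]
orientation: [0.0, 0.992, 0.125, 0.0]
contact_force: [2.1, 0.2, 3.1]
width: 0.0195
```

```bash
python3 ang.py
```

```text
t 32.30 th 22.90 r 0.0525  Ftan(cw+) -0.52 Frad 2.06 Fz 3.1 w 0.0195 z 0.1327
tool-frame rel center (0.0484,0.0205)
```

Emit:
step_arm --pt "-1 -0.0014 0.0033 0 0" --pt "-1 -0.0017 0.0032 0 0" --pt "-1 0 0 0 0"

```text
time_s: 32.6
tool_pos: [0.5706, -0.1619, 0.1328]
orientation: [0.0, 0.992, 0.125, 0.0]
contact_force: [3.4, -0.5, 2.4]
width: 0.019
```

```bash
python3 ang.py
```

```text
t 32.60 th 30.90 r 0.0527  Ftan(cw+) -0.47 Frad 3.45 Fz 2.4 w 0.0190 z 0.1328
tool-frame rel center (0.0452,0.0271)
```

Emit:
step_arm --pt "-1 -0.0017 0.0032 0 0" --pt "-1 -0.002 0.003 0 0" --pt "-1 0 0 0 0"

```text
time_s: 32.9
tool_pos: [0.5683, -0.1688, 0.1327]
orientation: [0.0, 0.992, 0.125, -0.0]
contact_force: [2.8, -0.7, 2.6]
width: 0.0194
```

```bash
python3 ang.py
```

```text
t 32.90 th 38.72 r 0.0530  Ftan(cw+) -0.47 Frad 2.83 Fz 2.6 w 0.0194 z 0.1327
tool-frame rel center (0.0413,0.0331)
```

Emit:
step_arm --pt "-1 -0.0022 0.0029 0 0" --pt "-1 -0.0024 0.0027 0 0" --pt "-1 0 0 0 0"

```text
time_s: 33.2
tool_pos: [0.565, -0.1752, 0.1327]
orientation: [0.0, 0.992, 0.126, -0.0]
contact_force: [1.5, -1.6, 2.5]
width: 0.0196
```

```bash
python3 ang.py
```

```text
t 33.20 th 46.51 r 0.0531  Ftan(cw+) 0.53 Frad 2.09 Fz 2.5 w 0.0196 z 0.1327
tool-frame rel center (0.0366,0.0386)
```

Emit:
step_arm --pt "-1 -0.0027 0.0024 0 0" --pt "-1 -0.0029 0.0022 0 0" --pt "-1 0 0 0 0"

```text
time_s: 33.5
tool_pos: [0.5608, -0.1811, 0.1327]
orientation: [0.0, 0.992, 0.125, -0.0]
contact_force: [1.3, -1.7, 4.6]
width: 0.0192
```

```bash
python3 ang.py
```

```text
t 33.50 th 54.34 r 0.0532  Ftan(cw+) 0.45 Frad 2.06 Fz 4.6 w 0.0192 z 0.1327
tool-frame rel center (0.0310,0.0432)
```

Emit:
step_arm --pt "-1 -0.003 0.002 0 0" --pt "-1 -0.0031 0.0018 0 0" --pt "-1 0 0 0 0"

```text
time_s: 33.8
tool_pos: [0.5559, -0.1863, 0.1327]
orientation: [0.0, 0.992, 0.125, -0.0]
contact_force: [2.3, -2.7, 4.1]
width: 0.019
```

```bash
python3 ang.py
```

```text
t 33.80 th 62.08 r 0.0532  Ftan(cw+) 0.11 Frad 3.49 Fz 4.1 w 0.0190 z 0.1327
tool-frame rel center (0.0249,0.0470)
```

Emit:
step_arm --pt "-1 -0.0033 0.0017 0 0" --pt "-1 -0.0034 0.0015 0 0" --pt "-1 0 0 0 0"

```text
time_s: 34.1
tool_pos: [0.55, -0.191, 0.1327]
orientation: [0.0, 0.992, 0.126, -0.0]
contact_force: [1.3, -3.2, 3.4]
width: 0.0195
```

```bash
python3 ang.py
```

```text
t 34.10 th 70.14 r 0.0533  Ftan(cw+) 0.74 Frad 3.41 Fz 3.4 w 0.0195 z 0.1327
tool-frame rel center (0.0181,0.0501)
```

Emit:
step_arm --pt "-1 -0.0035 0.0011 0 0" --pt "-1 -0.0035 0.0009 0 0" --pt "-1 0 0 0 0"

```text
time_s: 34.4
tool_pos: [0.5438, -0.1946, 0.1327]
orientation: [0.0, 0.992, 0.126, -0.0]
contact_force: [2.7, -2.5, 4.4]
width: 0.0195
```

```bash
python3 ang.py
```

```text
t 34.40 th 77.93 r 0.0532  Ftan(cw+) -1.28 Frad 3.43 Fz 4.4 w 0.0195 z 0.1327
tool-frame rel center (0.0111,0.0521)
```

Emit:
step_arm --pt "-1 -0.0036 0.0006 0 0" --pt "-1 -0.0036 0.0004 0 0" --pt "-1 0 0 0 0"

```text
time_s: 34.7
tool_pos: [0.537, -0.1974, 0.1327]
orientation: [0.0, 0.992, 0.126, -0.0]
contact_force: [1.8, -4.4, 5.0]
width: 0.0194
```

```bash
python3 ang.py
```

```text
t 34.70 th 85.81 r 0.0532  Ftan(cw+) -0.28 Frad 4.77 Fz 5.0 w 0.0194 z 0.1327
tool-frame rel center (0.0039,0.0531)
```

Emit:
step_arm --pt "-1 -0.0036 0.0003 0 0" --pt "-1 -0.0036 0.0001 0 0" --pt "-1 0 0 0 0"

```text
time_s: 35.0
tool_pos: [0.5299, -0.1993, 0.1326]
orientation: [0.0, 0.992, 0.126, -0.0]
contact_force: [0.9, -3.4, 5.2]
width: 0.0197
```

```bash
python3 ang.py
```

```text
t 35.00 th 93.76 r 0.0533  Ftan(cw+) -0.27 Frad 3.54 Fz 5.2 w 0.0197 z 0.1326
tool-frame rel center (-0.0035,0.0531)
```

Emit:
step_arm --pt "-1 -0.0036 -0.0004 0 0" --pt "-1 -0.0036 -0.0006 0 0" --pt "-1 0 0 0 0"

```text
time_s: 35.3
tool_pos: [0.5232, -0.2001, 0.1328]
orientation: [0.0, 0.992, 0.126, 0.0]
contact_force: [3.2, -3.1, 5.3]
width: 0.0197
```

```bash
python3 ang.py
```

```text
t 35.30 th 101.02 r 0.0532  Ftan(cw+) -3.01 Frad 3.29 Fz 5.3 w 0.0197 z 0.1328
tool-frame rel center (-0.0102,0.0522)
```

Emit:
step_arm --pt "-1 -0.0035 -0.0009 0 0" --pt "-1 0 0 0 0"

```text
time_s: 35.5
tool_pos: [0.5208, -0.2002, 0.1331]
orientation: [0.001, 0.992, 0.126, 0.002]
contact_force: [6.1, -2.9, 3.4]
width: 0.0196
```

```bash
python3 ang.py
```

```text
t 35.50 th 103.57 r 0.0532  Ftan(cw+) -6.02 Frad 2.95 Fz 3.4 w 0.0196 z 0.1331
tool-frame rel center (-0.0125,0.0518)
```

Emit:
step_arm --pt "-1 -0.0025 -0.0007 0 0" --pt "-1 0 0 0 0" --pt "-1 0 0 0 0"

```text
time_s: 35.8
tool_pos: [0.5192, -0.2003, 0.1333]
orientation: [0.001, 0.992, 0.126, 0.002]
contact_force: [10.2, -2.9, 2.1]
width: 0.0194
```

```bash
python3 ang.py; python3 - <<'E'
from h import *
s=cap('side','side20');crop(s,'s20',280,80,380,180)
E
python3 jaw.py side20
```

```text
t 35.80 th 105.34 r 0.0533  Ftan(cw+) -10.20 Frad 2.70 Fz 2.1 w 0.0194 z 0.1333
tool-frame rel center (-0.0141,0.0514)
scale 6.0
side20 jaw back face N med -0.3832 84 [np.float64(-0.077), np.float64(0.076)]
   jaw top N pct [-0.3973 -0.3924 -0.3899 -0.3843 -0.3809] 83
```

View pics/s20.png

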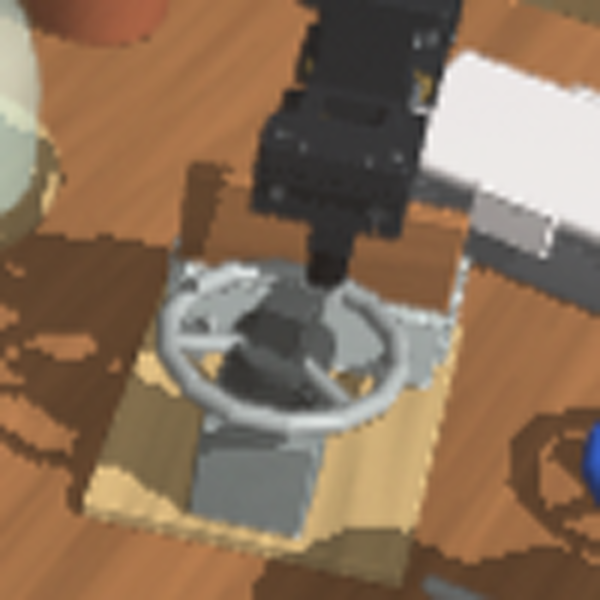

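```bash
cat > board.py <<'E'
from h import *
import sys
for tag in sys.argv[1:]:
    s=load(tag)
    a=np.radians(14.5);d=np.array([np.cos(a),np.sin(a)]);n=np.array([-np.sin(a),np.cos(a)])
    c=cloud(s).reshape(-1,3);c=c[~np.isnan(c[:,2])];D=c[:,:2]@d;N=c[:,:2]@n
    m=(abs(N+.395)<.015)&(abs(D-.463)<.08)&(c[:,2]>.065)&(c[:,2]<.112)
    f=m;A=np.c_[D[f]-.465,c[f,2]-.09,np.ones(f.sum())]
    x=np.linalg.lstsq(A,N[f],rcond=None)[0]
    for _ in range(3):
        r=N[f]-A@x; k=abs(r)<.003; x=np.linalg.lstsq(A[k],N[f][k],rcond=None)[0]
    print(tag,'face N= %.4f yaw %.2f lean %.2f deg'%(x[2],np.degrees(x[0]),np.degrees(x[1])),k.sum())
E
python3 board.py side9 side15 side17 side19 side20
```

```text
side9 face N= -0.3897 yaw -0.12 lean -0.16 deg 496
side15 face N= -0.3896 yaw 0.21 lean 0.77 deg 374
side17 face N= -0.3900 yaw 0.19 lean 0.48 deg 358
side19 face N= -0.3916 yaw 0.21 lean 1.39 deg 355
side20 face N= -0.3926 yaw -0.26 lean 0.23 deg 365
```

Emit:
step_arm --pt "-1 0.0026 0.0007 0 0"

```text
time_s: 35.95
tool_pos: [0.5207, -0.2002, 0.1331]
orientation: [0.001, 0.992, 0.126, 0.001]
contact_force: [2.3, -4.9, 5.3]
width: 0.0193
```

```bash
python3 ang.py
```

```text
t 35.95 th 103.66 r 0.0533  Ftan(cw+) -2.27 Frad 4.95 Fz 5.3 w 0.0193 z 0.1331
tool-frame rel center (-0.0126,0.0517)
```

Emit:
step_arm --pt "-1 0.0026 0.0007 0 0"

```text
time_s: 36.05
tool_pos: [0.5224, -0.2002, 0.1328]
orientation: [0.0, 0.992, 0.126, -0.0]
contact_force: [1.4, -4.4, 5.6]
width: 0.0195
```

```bash
python3 ang.py
```

```text
t 36.05 th 101.89 r 0.0533  Ftan(cw+) -1.25 Frad 4.42 Fz 5.6 w 0.0195 z 0.1328
tool-frame rel center (-0.0110,0.0521)
```

Emit:
step_arm --pt "-1 0.0026 0.0007 0 0"

```text
time_s: 36.15
tool_pos: [0.5245, -0.2001, 0.1325]
orientation: [0.0, 0.992, 0.126, -0.001]
contact_force: [-1.0, -5.2, 6.1]
width: 0.0198
```

```bash
python3 ang.py
```

```text
t 36.15 th 99.59 r 0.0533  Ftan(cw+) 1.48 Frad 5.08 Fz 6.1 w 0.0198 z 0.1325
tool-frame rel center (-0.0089,0.0526)
```

Emit:
step_arm --pt "-1 0.0027 0.001 0 0"

```text
time_s: 36.25
tool_pos: [0.5272, -0.2001, 0.1324]
orientation: [-0.0, 0.992, 0.126, -0.001]
contact_force: [-1.2, -2.6, 6.5]
width: 0.0197
```

```bash
python3 ang.py
```

```text
t 36.25 th 96.74 r 0.0536  Ftan(cw+) 1.53 Frad 2.43 Fz 6.5 w 0.0197 z 0.1324
tool-frame rel center (-0.0063,0.0532)
```

Emit:
step_arm --pt "-1 0.0027 0.0003 0 0"

```text
time_s: 36.35
tool_pos: [0.5299, -0.1997, 0.1324]
orientation: [-0.001, 0.992, 0.126, -0.001]
contact_force: [-0.8, -3.3, 5.7]
width: 0.0195
```

```bash
python3 ang.py
```

```text
t 36.35 th 93.85 r 0.0536  Ftan(cw+) 1.42 Frad 3.08 Fz 5.7 w 0.0195 z 0.1324
tool-frame rel center (-0.0036,0.0534)
```

Emit:
step_arm --pt "-1 0.0027 0.0001 0 0"

```text
time_s: 36.45
tool_pos: [0.5325, -0.199, 0.1324]
orientation: [-0.0, 0.992, 0.126, -0.001]
contact_force: [-0.4, -3.6, 7.2]
width: 0.0193
```

```bash
python3 ang.py
```

```text
t 36.45 th 90.91 r 0.0535  Ftan(cw+) 1.22 Frad 3.39 Fz 7.2 w 0.0193 z 0.1324
tool-frame rel center (-0.0008,0.0535)
```

Emit:
step_arm --pt "-1 0.0027 0 0 0"

```text
time_s: 36.55
tool_pos: [0.5351, -0.1984, 0.1324]
orientation: [-0.0, 0.992, 0.126, -0.001]
contact_force: [-0.1, -2.3, 5.2]
width: 0.0195
```

```bash
python3 ang.py
```

```text
t 36.55 th 88.02 r 0.0535  Ftan(cw+) 0.76 Frad 2.13 Fz 5.2 w 0.0195 z 0.1324
tool-frame rel center (0.0019,0.0535)
```

Emit:
step_arm --pt "-1 0.0027 -0.0002 0 0"

```text
time_s: 36.65
tool_pos: [0.5378, -0.1975, 0.1324]
orientation: [-0.0, 0.992, 0.126, -0.001]
contact_force: [-0.5, -3.2, 6.5]
width: 0.02
```

```bash
python3 ang.py
```

```text
t 36.65 th 85.07 r 0.0535  Ftan(cw+) 1.51 Frad 2.85 Fz 6.5 w 0.0200 z 0.1324
tool-frame rel center (0.0046,0.0533)
```

Emit:
step_arm --pt "-1 0.0027 -0.0003 0 0"

```text
time_s: 36.75
tool_pos: [0.5403, -0.1965, 0.1324]
orientation: [-0.0, 0.992, 0.126, -0.001]
contact_force: [0.1, -3.6, 5.9]
width: 0.0196
```

```bash
python3 ang.py
```

```text
t 36.75 th 82.11 r 0.0535  Ftan(cw+) 1.23 Frad 3.34 Fz 5.9 w 0.0196 z 0.1324
tool-frame rel center (0.0073,0.0530)
```

Emit:
step_arm --pt "-1 0.0027 -0.0004 0 0"

```text
time_s: 36.85
tool_pos: [0.5428, -0.1954, 0.1324]
orientation: [-0.001, 0.992, 0.126, -0.001]
contact_force: [0.3, -2.3, 6.8]
width: 0.0197
```

```bash
python3 ang.py
```

```text
t 36.85 th 79.19 r 0.0535  Ftan(cw+) 0.75 Frad 2.22 Fz 6.8 w 0.0197 z 0.1324
tool-frame rel center (0.0100,0.0526)
```

Emit:
step_arm --pt "-1 0.0026 -0.0006 0 0"

```text
time_s: 36.95
tool_pos: [0.5452, -0.1941, 0.1324]
orientation: [-0.001, 0.992, 0.126, -0.001]
contact_force: [-0.4, -2.9, 6.1]
width: 0.0196
```

```bash
python3 ang.py
```

```text
t 36.95 th 76.30 r 0.0535  Ftan(cw+) 1.75 Frad 2.34 Fz 6.1 w 0.0196 z 0.1324
tool-frame rel center (0.0127,0.0519)
```

Emit:
step_arm --pt "-1 0 0.0005 -0.001 0" --pt "-1 0 0 0 0"

```text
time_s: 37.15
tool_pos: [0.5451, -0.194, 0.1326]
orientation: [-0.001, 0.992, 0.126, -0.001]
contact_force: [1.1, 0.2, 0.1]
width: 0.0194
```

```bash
python3 ang.py
```

```text
t 37.15 th 76.30 r 0.0533  Ftan(cw+) -1.08 Frad 0.35 Fz 0.1 w 0.0194 z 0.1326
tool-frame rel center (0.0126,0.0518)
```

Emit:
step_arm --pt "-1 0 0.0003 -0.001 0" --pt "-1 0 0 0 0"

```text
time_s: 37.35
tool_pos: [0.5448, -0.1941, 0.1331]
orientation: [-0.001, 0.992, 0.126, -0.002]
contact_force: [-0.3, 1.3, -3.4]
width: 0.0194
```

```bash
python3 ang.py
```

```text
t 37.35 th 76.71 r 0.0532  Ftan(cw+) -0.32 Frad -1.26 Fz -3.4 w 0.0194 z 0.1331
tool-frame rel center (0.0122,0.0518)
```

Emit:
step_arm --pt "-1 -0.0026 0.0006 0.0003 0"

```text
time_s: 37.45
tool_pos: [0.5429, -0.1953, 0.1331]
orientation: [-0.001, 0.992, 0.126, -0.001]
contact_force: [0.3, 2.8, -2.6]
width: 0.0192
```

```bash
python3 ang.py
```

```text
t 37.45 th 79.05 r 0.0535  Ftan(cw+) -1.46 Frad -2.36 Fz -2.6 w 0.0192 z 0.1331
tool-frame rel center (0.0102,0.0525)
```

Emit:
step_arm --pt "-1 -0.0027 0.0004 0 0"

```text
time_s: 37.55
tool_pos: [0.5404, -0.1965, 0.1332]
orientation: [-0.001, 0.992, 0.126, -0.001]
contact_force: [-0.2, 2.8, -3.9]
width: 0.0196
```

```bash
python3 ang.py
```

```text
t 37.55 th 82.10 r 0.0535  Ftan(cw+) -0.91 Frad -2.70 Fz -3.9 w 0.0196 z 0.1332
tool-frame rel center (0.0074,0.0530)
```

Emit:
step_arm --pt "-1 -0.0027 0.0003 0 0"

```text
time_s: 37.65
tool_pos: [0.5378, -0.1976, 0.1333]
orientation: [-0.001, 0.992, 0.126, -0.001]
contact_force: [-0.5, 4.5, -5.3]
width: 0.0193
```

```bash
python3 ang.py
```

```text
t 37.65 th 85.11 r 0.0536  Ftan(cw+) -0.99 Frad -4.45 Fz -5.3 w 0.0193 z 0.1333
tool-frame rel center (0.0046,0.0534)
```

Emit:
step_arm --pt "-1 -0.0027 0.0002 0 0"

```text
time_s: 37.75
tool_pos: [0.5352, -0.1985, 0.1333]
orientation: [-0.001, 0.992, 0.126, -0.001]
contact_force: [0.1, 5.3, -6.6]
width: 0.0196
```

```bash
python3 ang.py
```

```text
t 37.75 th 88.00 r 0.0537  Ftan(cw+) -1.59 Frad -5.01 Fz -6.6 w 0.0196 z 0.1333
tool-frame rel center (0.0019,0.0537)
```

Emit:
step_arm --pt "-1 -0.0027 0.0 0 0"

```text
time_s: 37.85
tool_pos: [0.5327, -0.1992, 0.1334]
orientation: [-0.001, 0.992, 0.126, -0.001]
contact_force: [0.6, 5.2, -6.8]
width: 0.0199
```

```bash
python3 ang.py
```

```text
t 37.85 th 90.80 r 0.0537  Ftan(cw+) -1.78 Frad -4.90 Fz -6.8 w 0.0199 z 0.1334
tool-frame rel center (-0.0007,0.0537)
```

Emit:
step_arm --pt "-1 0 0 0.0007 0" --pt "0 0 0 0 0" --pt "0 0 0 0 0" --pt "0 0 0 0 0" --pt "0 0 0 -0.01 0" --pt "0 0 0 -0.03 0" --pt "0 0 0 -0.025 0" --pt "0 0 0 0 -0.0901" --pt "0 0 0 0 -0.0901" --pt "0 0 0 0 -0.0901" --pt "0 0 0 0 -0.0901" --pt "0 0 0 0 -0.0901" --pt "0 0 0 0 -0.0901" --pt "0 0 0 0 -0.0901" --pt "0 0 0 0 -0.0901" --pt "0 0 0 0 -0.0901" --pt "0 0 0 0 -0.0901" --pt "0 0 0 0 -0.0901"

```text
time_s: 39.65
tool_pos: [0.534, -0.2005, 0.1999]
orientation: [0.001, 0.616, 0.788, -0.0]
contact_force: [0.1, -0.4, -0.1]
width: 0.0436
```

```bash
python3 - <<'E'
from h import *
plan((.5200,-.1472,.185),103.65)
s=cap('side','side21');crop(s,'s21',280,80,380,180)
from wheel import wheel
wheel('side21',(.52,-.147),.079)
E
python3 board.py side21
```

```text
t 39.65 pos [ 0.534  -0.2005  0.1999] phi 103.97 w 0.0436 F [ 0.1 -0.4 -0.1] M [ 0.01 -0.07  0.03] j6 -0.81
tilt z 0.0014
need tx 0.0551 ty -0.0007 tz 0.0149 twist 0.0036
scale 6.0
side21 rim [ 0.5192 -0.1447  0.0567] 397 cover 18
 block [ 0.5197 -0.1457  0.1401] 54 ((0.5204270482063293, -0.14741601049900055), (0.024568449705839157, 0.026368070393800735), 16.555925369262695)
 handle [ 0.5343 -0.1956  0.1729] [ 0.5345 -0.1958  0.1732] 29
 yaw -73.3 r 0.0533
 yaw -73.8 r 0.0503
side21 face N= -0.3926 yaw 0.15 lean -0.08 deg 403
```

View pics/s21.png

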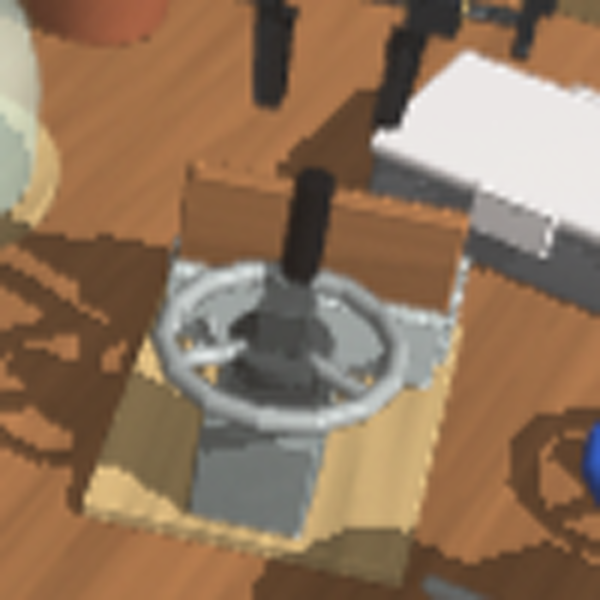

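Emit:
step_arm --pt "0 0.0275 -0.0003 0 0" --pt "0 0.0276 -0.0004 0 0" --pt "0 0 0 0 -0.01" --pt "0 0 0 0.03 0" --pt "0 0 0 0.03 0" --pt "0 0 0 0.02 0" --pt "0 0 0 0.006 0" --pt "0 0 0 0 0" --pt "0 0 0 0 0"

```text
time_s: 40.6
tool_pos: [0.5209, -0.1475, 0.1139]
orientation: [0.001, 0.612, 0.791, 0.0]
contact_force: [0.4, -0.5, -0.1]
width: 0.0441
```

```bash
python3 - <<'E'
from h import *
plan((.5200,-.1472,.112),105)
E
```

```text
t 40.6 pos [ 0.5209 -0.1475  0.1139] phi 104.5 w 0.0441 F [ 0.4 -0.5 -0.1] M [-0.05 -0.1  -0.04] j6 -0.75
tilt z 0.0018
need tx 0.0005 ty -0.0008 tz 0.0019 twist -0.0056
```

Close on the grip block with moderate force.

Emit:
step_arm --pt "-1 0.0004 -0.0006 0.001 0" --pt "-1 0 0 0 0" --pt "-1 0 0 0 0" --pt "-1 0 0 0 0" --pt "-1 0 0 0 0" --grip_force 25

```text
time_s: 41.1
tool_pos: [0.5193, -0.1469, 0.1124]
orientation: [0.0, 0.612, 0.791, -0.0]
contact_force: [-3.5, -0.6, 5.7]
width: 0.026
```

```bash
python3 - <<'E'
from h import *
plan((.5200,-.1472,.112),105)
E
```

```text
t 41.1 pos [ 0.5193 -0.1469  0.1124] phi 104.54 w 0.026 F [-3.5 -0.6  5.7] M [-0.16  0.51 -0.02] j6 -0.75
tilt z 0.0002
need tx -0.0005 ty 0.0006 tz 0.0004 twist -0.0051
```

Emit:
step_arm --pt "-1 0 -0.0006 -0.0008 0" --pt "-1 0 0 0 0" --pt "-1 0 0 0 0"

```text
time_s: 41.4
tool_pos: [0.5189, -0.1467, 0.1125]
orientation: [0.0, 0.612, 0.791, 0.0]
contact_force: [1.2, -0.1, 0.7]
width: 0.0258
```

```bash
python3 - <<'E'
from h import *
plan((.5200,-.1472,.112),94)
E
```

```text
t 41.4 pos [ 0.5189 -0.1467  0.1125] phi 104.54 w 0.0258 F [ 1.2 -0.1  0.7] M [-0.23 -0.18  0.03] j6 -0.75
tilt z 0.0004
need tx -0.0008 ty 0.0010 tz 0.0005 twist 0.1171
```

Emit:
step_arm --pt "-1 0 0 0 0.04" --pt "-1 0 0 0 0.04"

```text
time_s: 41.6
tool_pos: [0.5192, -0.1467, 0.1125]
orientation: [0.001, 0.661, 0.75, 0.0]
contact_force: [1.5, -1.7, -0.5]
width: 0.026
```

```bash
python3 - <<'E'
from h import *
plan((.5200,-.1472,.112),94)
E
```

```text
t 41.6 pos [ 0.5192 -0.1467  0.1125] phi 97.2 w 0.026 F [ 1.5 -1.7 -0.5] M [-0.26 -0.37  0.03] j6 -0.62
tilt z 0.0012
need tx -0.0005 ty 0.0007 tz 0.0005 twist 0.0355
```

Emit:
step_arm --pt "-1 0 0 0 0.03" --pt "-1 0 0 0 0"

```text
time_s: 41.8
tool_pos: [0.5192, -0.1468, 0.1125]
orientation: [0.001, 0.678, 0.735, 0.0]
contact_force: [2.4, -0.8, -1.4]
width: 0.0258
```

```bash
python3 -c "
from h import *
plan((.5200,-.1472,.112),94)"|head -1
```

```text
t 41.8 pos [ 0.5192 -0.1468  0.1125] phi 94.61 w 0.0258 F [ 2.4 -0.8 -1.4] M [-0.28 -0.53 -0.02] j6 -0.58
```

Emit:
step_arm --pt "-1 0 0 0 0.03" --pt "-1 0 0 0 0"

```text
time_s: 42.0
tool_pos: [0.5193, -0.1468, 0.1125]
orientation: [0.001, 0.695, 0.719, 0.0]
contact_force: [2.9, -0.3, -2.3]
width: 0.0261
```

```bash
python3 -c "
from h import *
plan((.5200,-.1472,.112),94)"|head -1
```

```text
t 42.0 pos [ 0.5193 -0.1468  0.1125] phi 92.0 w 0.0261 F [ 2.9 -0.3 -2.3] M [-0.32 -0.81  0.18] j6 -0.53
```

Emit:
step_arm --pt "-1 0 0 0 0.015" --pt "-1 0 0 0 0"

```text
time_s: 42.2
tool_pos: [0.5192, -0.1469, 0.1125]
orientation: [0.001, 0.703, 0.711, 0.0]
contact_force: [5.1, -2.7, -4.2]
width: 0.0259
```

```bash
python3 -c "
from h import *
plan((.5200,-.1472,.112),94)"|head -1
```

```text
t 42.2 pos [ 0.5192 -0.1469  0.1125] phi 90.62 w 0.0259 F [ 5.1 -2.7 -4.2] M [-0.45 -1.09  0.43] j6 -0.51
```

Emit:
step_arm --pt "-1 0 0 0 0.015" --pt "-1 0 0 0 0"

```text
time_s: 42.4
tool_pos: [0.5192, -0.1468, 0.1125]
orientation: [0.001, 0.711, 0.703, 0.0]
contact_force: [4.6, -1.9, -2.8]
width: 0.0259
```

```bash
python3 -c "
from h import *
plan((.5200,-.1472,.112),94)"|head -1
```

```text
t 42.4 pos [ 0.5192 -0.1468  0.1125] phi 89.3 w 0.0259 F [ 4.6 -1.9 -2.8] M [-0.44 -1.05  0.61] j6 -0.48
```

Emit:
step_arm --pt "-1 0 0 0 -0.05" --pt "-1 0 0 0 -0.05"

```text
time_s: 42.6
tool_pos: [0.5185, -0.1466, 0.1125]
orientation: [-0.0, 0.653, 0.757, -0.0]
contact_force: [1.6, -1.3, -1.1]
width: 0.0257
```

```bash
python3 -c "
from h import *
plan((.5200,-.1472,.112),94)"|head -1
```

```text
t 42.6 pos [ 0.5185 -0.1466  0.1125] phi 98.45 w 0.0257 F [ 1.6 -1.3 -1.1] M [-0.29 -0.36 -0.02] j6 -0.64
```

Emit:
step_arm --pt "-1 0 0 0 -0.03"

```text
time_s: 42.7
tool_pos: [0.5183, -0.1466, 0.1125]
orientation: [-0.0, 0.635, 0.772, -0.0]
contact_force: [1.6, -1.8, 0.1]
width: 0.0256
```

```bash
python3 -c "
from h import *
plan((.5200,-.1472,.112),94)"|head -1
```

```text
t 42.7 pos [ 0.5183 -0.1466  0.1125] phi 101.13 w 0.0256 F [ 1.6 -1.8  0.1] M [-0.33 -0.31 -0.07] j6 -0.69
```

Emit:
step_arm --pt "-1 0 0 0 -0.03"

```text
time_s: 42.8
tool_pos: [0.5183, -0.1466, 0.1125]
orientation: [-0.0, 0.617, 0.787, -0.0]
contact_force: [0.2, -2.4, -0.7]
width: 0.026
```

```bash
python3 -c "
from h import *
plan((.5200,-.1472,.112),94)"|head -1
```

```text
t 42.8 pos [ 0.5183 -0.1466  0.1125] phi 103.78 w 0.026 F [ 0.2 -2.4 -0.7] M [-0.33 -0.3  -0.04] j6 -0.74
```

Emit:
step_arm --pt "-1 0 0 0 -0.03"

```text
time_s: 42.9
tool_pos: [0.5182, -0.1466, 0.1125]
orientation: [-0.0, 0.599, 0.801, -0.0]
contact_force: [1.1, -2.3, 0.7]
width: 0.0259
```

```bash
python3 -c "
from h import *
plan((.5200,-.1472,.112),94)"|head -1
```

```text
t 42.9 pos [ 0.5182 -0.1466  0.1125] phi 106.47 w 0.0259 F [ 1.1 -2.3  0.7] M [-0.36 -0.34 -0.01] j6 -0.78
```

Emit:
step_arm --pt "-1 0 0 0 -0.03"

```text
time_s: 43.0
tool_pos: [0.5183, -0.1466, 0.1125]
orientation: [-0.0, 0.579, 0.815, -0.0]
contact_force: [0.1, -2.5, -0.2]
width: 0.0261
```

```bash
python3 -c "
from h import *
plan((.5200,-.1472,.112),94)"|head -1
```

```text
t 43.0 pos [ 0.5183 -0.1466  0.1125] phi 109.17 w 0.0261 F [ 0.1 -2.5 -0.2] M [-0.31 -0.37 -0.03] j6 -0.83
```

Emit:
step_arm --pt "-1 0 0 0 -0.03"

```text
time_s: 43.1
tool_pos: [0.5183, -0.1466, 0.1125]
orientation: [-0.0, 0.56, 0.828, -0.0]
contact_force: [1.6, -2.8, 0.3]
width: 0.0258
```

```bash
python3 -c "
from h import *
plan((.5200,-.1472,.112),94)"|head -1
```

```text
t 43.1 pos [ 0.5183 -0.1466  0.1125] phi 111.87 w 0.0258 F [ 1.6 -2.8  0.3] M [-0.33 -0.41  0.  ] j6 -0.88
```

Emit:
step_arm --pt "-1 0 0 0 -0.03"

```text
time_s: 43.2
tool_pos: [0.5184, -0.1466, 0.1125]
orientation: [-0.0, 0.54, 0.841, -0.0]
contact_force: [1.5, -1.9, -0.1]
width: 0.0258
```

```bash
python3 -c "
from h import *
plan((.5200,-.1472,.112),94)"|head -1
```

```text
t 43.2 pos [ 0.5184 -0.1466  0.1125] phi 114.57 w 0.0258 F [ 1.5 -1.9 -0.1] M [-0.34 -0.39 -0.09] j6 -0.92
```

Emit:
step_arm --pt "-1 0 0 0 -0.03"

```text
time_s: 43.3
tool_pos: [0.5183, -0.1467, 0.1125]
orientation: [-0.0, 0.521, 0.854, -0.0]
contact_force: [0.3, -3.6, 0.2]
width: 0.0253
```

```bash
python3 -c "
from h import *
plan((.5200,-.1472,.112),94)"|head -1
```

```text
t 43.3 pos [ 0.5183 -0.1467  0.1125] phi 117.27 w 0.0253 F [ 0.3 -3.6  0.2] M [-0.36 -0.38 -0.05] j6 -0.97
```

Emit:
step_arm --pt "-1 0 0 0 -0.03"

```text
time_s: 43.4
tool_pos: [0.5183, -0.1467, 0.1125]
orientation: [-0.0, 0.5, 0.866, -0.0]
contact_force: [1.1, -2.0, -0.4]
width: 0.026
```

```bash
python3 -c "
from h import *
plan((.5200,-.1472,.112),94)"|head -1
```

```text
t 43.4 pos [ 0.5183 -0.1467  0.1125] phi 119.97 w 0.026 F [ 1.1 -2.  -0.4] M [-0.4  -0.26 -0.07] j6 -1.02
```

Emit:
step_arm --pt "-1 0 0 0 -0.03"

```text
time_s: 43.5
tool_pos: [0.5182, -0.1467, 0.1125]
orientation: [-0.001, 0.48, 0.877, -0.0]
contact_force: [-0.1, -2.2, -0.0]
width: 0.0259
```

```bash
python3 -c "
from h import *
plan((.5200,-.1472,.112),94)"|head -1
```

```text
t 43.5 pos [ 0.5182 -0.1467  0.1125] phi 122.67 w 0.0259 F [-0.1 -2.2 -0. ] M [-0.4  -0.27 -0.06] j6 -1.07
```

Emit:
step_arm --pt "-1 0 0 0 -0.086" --pt "-1 0 0 0 -0.086" --pt "-1 0 0 0 -0.086" --pt "-1 0 0 0 -0.086" --pt "-1 0 0 0 -0.086" --pt "-1 0 0 0 -0.086" --pt "-1 0 0 0 -0.086" --pt "-1 0 0 0 -0.086" --pt "-1 0 0 0 -0.086" --pt "-1 0 0 0 -0.086" --pt "-1 0 0 0 -0.02" --pt "-1 0 0 0 0" --pt "-1 0 0 0 0"

```text
time_s: 44.8
tool_pos: [0.5176, -0.1486, 0.1127]
orientation: [-0.001, -0.189, 0.982, -0.001]
contact_force: [-3.9, -9.2, 1.1]
width: 0.0259
```

```bash
python3 -c "
from h import *
plan((.5200,-.1472,.112),202.3)"
```

```text
t 44.8 pos [ 0.5176 -0.1486  0.1127] phi -158.24 w 0.0259 F [-3.9 -9.2  1.1] M [-1.56  0.46 -0.05] j6 -2.45
tilt z -0.0024
need tx -0.0027 ty 0.0004 tz 0.0007 twist -0.0060
```

Emit:
step_arm --pt "-1 0.0007 -0.0007 0 0" --pt "-1 0.0003 -0.0003 0 -0.004" --pt "-1 0 0 0 0" --pt "-1 0 0 0 0"

```text
time_s: 45.2
tool_pos: [0.5174, -0.1488, 0.1126]
orientation: [-0.001, -0.192, 0.981, -0.0]
contact_force: [-2.2, -7.3, 2.0]
width: 0.0257
```

```bash
python3 -c "
from h import *
plan((.5200,-.1472,.112),202.3)"
```

```text
t 45.2 pos [ 0.5174 -0.1488  0.1126] phi -157.88 w 0.0257 F [-2.2 -7.3  2. ] M [-1.03  0.34 -0.08] j6 -2.46
tilt z -0.0016
need tx -0.0030 ty 0.0005 tz 0.0006 twist -0.0020
```

Emit:
step_arm --pt "-1 0.0005 -0.001 0 0" --pt "-1 0 0 0 0" --pt "0 0 0 0 0" --pt "0 0 0 0 0" --pt "0 0 0 0 0" --pt "0 0 0 0 0" --pt "0 0 0 -0.01 0" --pt "0 0 0 -0.03 0" --pt "0 0 0 -0.04 0" --pt "0 0 0 -0.04 0" --pt "0 0 0 -0.03 0" --pt "0 0 0 0 0"

```text
time_s: 46.4
tool_pos: [0.5205, -0.1502, 0.2687]
orientation: [0.004, -0.192, 0.981, -0.003]
contact_force: [0.6, -0.1, -0.6]
width: 0.0439
```

```bash
python3 - <<'E'
from h import *
plan((.5200,-.1472,.112),202.3)
s=cap('side','side22');crop(s,'s22',270,70,390,190)
from wheel import wheel
wheel('side22',(.52,-.147),.079)
E
python3 board.py side22; python3 jaw.py side0 side20 side22
```

```text
t 46.4 pos [ 0.5205 -0.1502  0.2687] phi -157.89 w 0.0439 F [ 0.6 -0.1 -0.6] M [ 0.07 -0.14  0.01] j6 -2.46
tilt z 0.0088
need tx -0.0006 ty 0.0030 tz 0.1567 twist -0.0021
scale 5.0
side22 rim [ 0.5191 -0.1447  0.0569] 363 cover 18
 block [ 0.5199 -0.1457  0.1401] 55 ((0.5204945802688599, -0.14738163352012634), (0.02561546489596367, 0.02826647087931633), 20.8660831451416)
 handle [ 0.5663 -0.1249  0.1735] [ 0.567  -0.1245  0.1738] 26
 yaw 22.9 r 0.0519
 yaw 26.2 r 0.0518
side22 face N= -0.3929 yaw -0.05 lean 0.20 deg 434
side0 jaw back face N med -0.3769 243 [np.float64(-0.078), np.float64(0.077)]
   jaw top N pct [-0.4096 -0.3865 -0.3798 -0.3759 -0.3729] 171
side20 jaw back face N med -0.3832 84 [np.float64(-0.077), np.float64(0.076)]
   jaw top N pct [-0.3973 -0.3924 -0.3899 -0.3843 -0.3809] 83
side22 jaw back face N med -0.3814 86 [np.float64(-0.078), np.float64(0.058)]
   jaw top N pct [-0.3973 -0.3933 -0.3906 -0.3821 -0.3785] 69
```

View pics/s22.png

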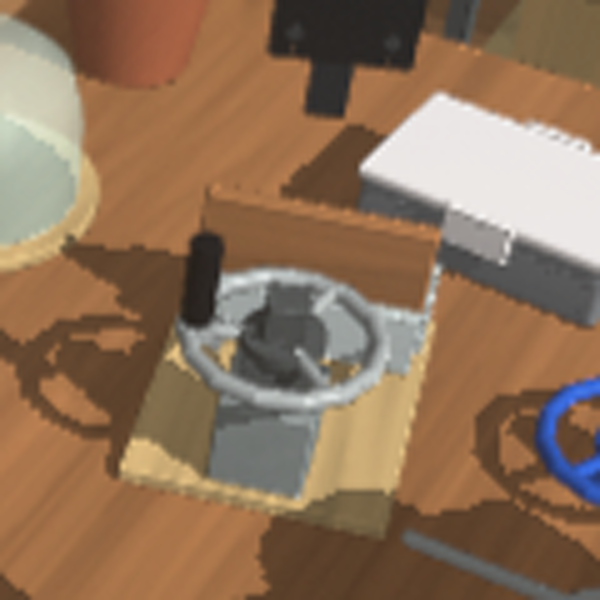

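```bash
python3 - <<'E'
from h import *
cap('side','side23');cap('side','side24');t=cap('top','top24')
a=np.radians(14.5);d=np.array([np.cos(a),np.sin(a)]);n=np.array([-np.sin(a),np.cos(a)])
P={}
for tag in('side0','side9','side18','side19','side20','side21','side22','side23','side24'):
    c=cloud(load(tag)); D=c[...,:2]@d;N=c[...,:2]@n;z=c[...,2]
    o=[]
    # right portion of jaw near -x end (visible always), back face
    m=(z>.025)&(z<.052)&(N>-.41)&(N<-.36)&(D-.465<-.045)&(D-.465>-.073); o+=[np.median(N[m]).round(4),m.sum()]
    m=(z>.025)&(z<.052)&(N>-.41)&(N<-.36)&(D-.465>.03)&(D-.465<.073); o+=[np.median(N[m]).round(4),m.sum()]
    print(tag,o)
E
```

```text
side0 [np.float64(-0.3763), np.int64(79), np.float64(-0.3767), np.int64(111)]
side9 [np.float64(-0.3751), np.int64(61), np.float64(-0.3755), np.int64(92)]
side18 [np.float64(-0.3802), np.int64(34), np.float64(-0.3804), np.int64(1)]
side19 [np.float64(-0.3813), np.int64(35), np.float64(-0.381), np.int64(27)]
side20 [np.float64(-0.3826), np.int64(36), np.float64(-0.3817), np.int64(58)]
side21 [np.float64(-0.3827), np.int64(34), np.float64(-0.3818), np.int64(57)]
side22 [np.float64(-0.3812), np.int64(35), np.float64(-0.3818), np.int64(43)]
side23 [np.float64(-0.3819), np.int64(36), np.float64(-0.3816), np.int64(42)]
side24 [np.float64(-0.3824), np.int64(34), np.float64(-0.3819), np.int64(42)]
```

```bash
python3 - <<'E'
from h import *
a=load('side0')['frame'].astype(int);b=load('side24')['frame'].astype(int)
df=(abs(a-b).max(2)>40).astype(np.uint8)*255
cv2.imwrite('pics/d24.png',np.hstack([b[:,:,::-1].astype(np.uint8)[:, :],])); 
n,l,st,c=cv2.connectedComponentsWithStats(cv2.morphologyEx(df,cv2.MORPH_OPEN,np.ones((2,2))))
for i in range(1,n):
    if st[i,4]>15: print(st[i])
print(arm.read_state()['time_s'])
E
```

```text
[ 286    0   96   99 3553]
[407   0  22   5  86]
[  393     0   119   274 19870]
[286  86   9   7  38]
[181 112  40  49 601]
[304 112  55  36 587]
[283 118  18  14  94]
[114 121  28  15 255]
[ 202  120  171  141 8515]
[162 126  11   9  42]
[152 128   8   6  21]
[318 128  18  21 237]
[339 131   7   7  22]
[114 135   8  13  58]
[271 134  31  19 265]
[279 147  10   9  34]
[332 146  13   6  43]
[101 154  23  17 200]
[359 171  34  17 281]
[411 205   8   8  33]
[185 234  24  31 216]
[482 236  30  49 476]
[208 244  42  63 587]
[443 253   6   7  35]
46.6
```

View pics/d24.png

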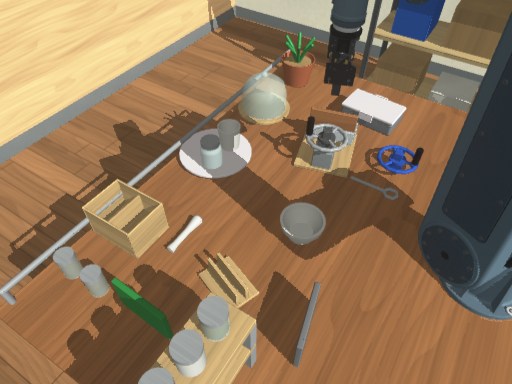

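View pics/top24.png

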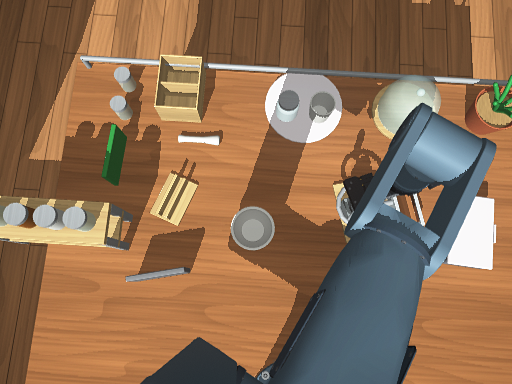

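```bash
python3 - <<'E'
from h import *
for tag in('side0','side24','top0','top24'):
    c=cloud(load(tag)).reshape(-1,3);c=c[~np.isnan(c[:,2])]
    for nm,x,y,r,z in(('jar',.79,.05,.05,.06),('cup',.81,-.03,.05,.06),('mortar',.45,.126,.08,.03),('pestle',.70,.25,.08,.012)):
        m=(np.hypot(c[:,0]-x,c[:,1]-y)<r)&(c[:,2]>z); print(tag,nm,m.sum(),c[m].mean(0).round(4))
from rig import arm
arm.finish_job(); print(arm.read_state()['time_s'])
E
```

```text
side0 jar 481 [0.7923 0.0612 0.0947]
side0 cup 446 [ 0.8011 -0.0429  0.0841]
side0 mortar 919 [0.4505 0.1209 0.0508]
side0 pestle 274 [0.6966 0.2703 0.0223]
side24 jar 480 [0.7923 0.0611 0.0947]
side24 cup 443 [ 0.8011 -0.0428  0.0842]
side24 mortar 925 [0.4506 0.1205 0.0506]
side24 pestle 236 [0.7004 0.2823 0.0206]
top0 jar 497 [0.7887 0.052  0.1   ]
top0 cup 326 [ 0.805  -0.0433  0.0853]
top0 mortar 802 [0.4475 0.1271 0.0504]
top0 pestle 260 [0.7034 0.2779 0.0254]
top24 jar 492 [0.7889 0.0519 0.1004]
top24 cup 330 [ 0.8046 -0.043   0.0854]
top24 mortar 810 [0.4477 0.1274 0.0502]
top24 pestle 240 [0.703  0.2824 0.0246]
the job is handed in; nothing more can be done
the job is handed in; nothing more can be done
```

The job is handed in at about 47 s of the 72 s allowed. The teak board stands upright in the rack slot. The wheel is on the spindle, was let go, wound to the stop and backed off about a quarter turn.

**Checks that agreed**
- **Board:** in the last side picture it leans about 0.2° and is in line with the slot.
- **Wheel:** the grip block's top is at 140 mm, which matches the wheel sitting down on its seat. The gripper is open and well clear above it.
- **Stop:** I felt it twice. With the handle held, 10 N built up with little movement. Twisting the grip block then took the torque from about 0 to 0.6 N m within a few degrees.
- **Other objects:** the jar, cup and mortar measure the same as at the start, and the pestle, opener and look-alikes look unmoved in the last pictures. My pestle figure shifted by 5–12 mm, but its window also caught the wheel's old rim, so I do not count that as movement.

**Checks that were unclear or disagreed**
- **Quarter turn:** I could not see the spindle under the wheel. I inferred it from about 19° of play between wheel and spindle, then 90° more, so I put it within about 5–10°. The jaw position (expected change 1 mm) is too noisy to confirm it: the two ends read 0.8 mm and 0 mm.
- **First back-off try:** I started backing off by the handle, but side and vertical forces hid the play. I let go, gripped the block, wound to the stop again and backed off from there.
- **Fingertips:** they are about 10 mm behind the reported TCP, not 25 mm ahead as the interface text says. A closing test above the wheel confirmed this, and I used the measured value.

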